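Put the egg cup away and work the sticky caddy cover shut

ROBOT

A 6-joint arm with a two-finger parallel gripper is mounted at the origin on the work surface. World frame = base frame: x ahead of the robot, y to its left, z up, the work surface at z = 0. Lengths are in m, angles in rad, forces in N, time in s.
With the tool pointing down it reaches from about 0.375 to 0.825 m from the base axis. Payload 5.5 kg.
Tool frame: the origin (TCP) lies at the very end of the fingers, on their centre line; the grasp point (between the pads) lies 19 mm behind it; z points along the fingers, x is the direction in which the jaws open and shut, and the axes are right-handed (so a half turn about z gives the same grasp; the last joint's range is limited). The gripper opens to 85 mm and grips with 20 to 120 N. Pads are 22 mm wide; open, the fingers measure 114 mm over their backs; the gripper's body (76 mm by 85 mm) begins 54 mm behind the grasp point. The pads swing forward as they close: fully open they stand 13 mm farther back than shut.
Start: joints at [1.158, 0.314, -0.047, 1.21, 0, 1.571], TCP at [0.241, 0.55, 0.231] pointing down, gripper open.
Joint ranges: [-2.67, 2.67], [-0.69, 1.73], [-1.03, 1.25], [-2.08, 2.16], [-1.42, 1.45], [-3.14, 3.14]. Speed limits (rad/s): [2.39, 2.39, 3.01, 3.14, 3.14, 3.14].

INTERFACE

Orientations are given as [roll, pitch, yaw] about the fixed x, y, z axes, in that order (R = Rz(yaw) Ry(pitch) Rx(roll)).
In Python, from plant import arm gives the robot as it stands.
- The arm moves only by the tool play_rows, never from a script. Its argument "series" is a list of rows, each an object with "jaw": the opening, from 0 (shut) to 1 (fully open); "delta_pos": the shift along the tool's x, y, z in cm, a list of three; "rotation": the turn, a rotation vector about the tool's x, y, z in rad, a list of three. In form: [{"jaw": jaw, "delta_pos": [tx, ty, tz], "rotation": [ax, ay, az]}, ...]. A call has 1 to 20 rows; each row is the pose to reach, as a shift and turn from the pose commanded when the call began, along the tool's axes at that moment; what a row does not reach only later rows make up. A row lasts 1/10 s, in which the tool goes at most 50 mm and 8.59 degrees, less where a joint would pass 70% of its speed; a pose out of reach is approached as far as the arm can. A call with a gripper value outside its range is refused whole. The fingers move at their own pace and stop on an object; "newtons" is the grip in N (left out, the last holds). Time passes only in rows, so rows that repeat a pose let the fingers close. It gives the time, the measured TCP pose, the force and the opening at its end, in the units of the state.
- arm.get_state(): the state, without advancing time (a new reading comes with each control period).
- arm.capture(name): name is "scene" or "top" or "wrist"; returns (picture, depth): 480x640x3 uint8, blue, green, red; 480x640 float32, m along the optical axis (not along the pixel's ray), 0 where there is no reading.
- arm.get_calibration(name): a dict with "vertical_fov" (degrees; the focal length in pixels is half the picture's height over the tangent of half this angle, whatever the lens; pixels are square), "cx", "cy" (the principal point, pixels), "k1" (the pictures are not rectified: a ray, as slopes to the right and down, at radius r is drawn at 1 + k1 r^2 times it, then the intrinsics apply), "world_to_cam" (4x4, takes a point from world to camera coordinates). Camera axes: x right, y down, z forward; pixel columns grow to the right and rows downward; lengths in m; the calibration is good to about 2 mm. A picture is of the moment at which its call begins: read the wrist's pose just before it. get_calibration takes no time and is no camera call; for the wrist camera it gives the pose at the moment of the call.
- arm.job_done(): hands the job in, once; it reports no verdict.
The state is a dict: "time_s": time; "joint_positions": joint angles; "joint_velocities": joint speeds; "joint_torque": joint torques, N m; "eef_pos": TCP position; "eef_rot": TCP orientation; "contact_force": force on the tool from outside, world axes, zero at the start; "torque": the same for the moment, N m; "finger_gap": finger opening in m.
Only numpy, scipy, OpenCV 4.12 (cv2) and the standard library are available. Lean on these libraries where they do the work, as an engineer would, in place of code of your own. Each camera call takes 0.05 s, during which the arm holds its last target.

TASK

Stand the blue egg cup upright in the open well of the white worktop caddy (set it down, do not drop it) and let go. Then work the green sliding cover shut until it is home on the black rubber pads at both ends: it sticks and jams if driven from one end, so nudge its two knobs gently in turn, never forcing it. Finish by bedding it in, pressing its left knob and then its right one towards its pad with a steady 13 to 14 N for half a second, let go, and leave the other things where they are.

Things in the scene. Friction and masses are not known exactly. Their poses are not given: they have to be found in the camera images.
- caddy: White worktop caddy, fixed, 280 (x) x 310 (y) x 85 mm high. Origin: centre of its underside. Its +x is the cover's closing direction (away from the robot at yaw 0), +y left, z up. Side walls 16 mm thick, 278 mm between them. The near part is roofed by a wooden deck; beyond it lies the open well.
- pad_left: Left one of two black rubber stop pads fixed inside the caddy's far wall in line with the knobs: 5 (x) x 44 (y) x 13 mm, near face at x = +125 mm of the caddy. Origin: centre of its underside, x = +127.5, y = +112, z = +71 mm of the caddy. Hardly gives. To bed the cover, push the left knob in +x with 13 to 14 N: friction takes 2 to 5 N, and the pad must feel over 7.5 N for 0.3 s.
- pad_right: The same on the right, y = -112 mm, for the right knob.
- deck_edge (a point): Middle of the far edge of the fixed wooden deck, on its top: x = +8 mm, z = 85 mm in the caddy frame. The deck runs from there to the near wall, over the cover's rear.
- track (a point): Middle of the cover's track at running height, x = +66.5 mm, z = 72 mm in the caddy frame (a point in the air over the well). The cover rides on two ledges at |y| 125 to 139 mm, top z = 72 mm; narrow lips over them (|y| over 130 mm, top z = 85 mm) keep it down.
- well (a point): Point on the well's floor: x = +85 mm, z = +6 mm in the caddy frame, in the middle of the part left open at the start (at least 75 mm long in x, 250 mm wide). Between floor and closed cover there are 66 mm.
- cover: Green loose steel plate 120 (x) x 272 (y) x 5 mm, about 0.85 kg, in the track with 3 mm play each side. Origin: centre of its underside; axes as the caddy when square. Home: origin at x = +65 mm of the caddy; 75 to 93 mm to go at the start. Pushed at one knob (2 to 7 N), that end swings ahead till the plate is about 3 degrees skew; then it jams. Never press or squeeze it with over 17 N.
- knob_left (a point): The cover's left (+y) knob: upright dark wooden cylinder 18 mm across, 28 mm tall, its top 105 mm above the worktop. The point is on its axis 13 mm below its top. It stands at x = +50, y = +112 mm of the cover; 5 mm or more clear of the deck's edge at the start.
- knob_right (a point): The same at the cover's right (-y) end, y = -112 mm.
- edge_left (a point): Point on the cover's leading (+x) edge in line with the left knob (x = +60, y = +112 mm of the cover), half way up its thickness. It is at x = +125 mm in the caddy frame when that end is home.
- edge_right (a point): The same in line with the right knob (y = -112 mm).
- egg_cup: Blue plastic egg cup standing on the worktop left or right of the caddy, 52 mm tall, hollow, rim 48 mm across (straight-sided from 36 to 52 mm height), waist 24 mm, foot 38 mm across, 50 g. Origin: centre of its underside, z up.
- mug: White ceramic mug with a handle, 80 mm across, 95 mm tall, standing on the other side of the caddy; leave alone. Origin: centre of its underside.
- canister: Closed aluminium canister, 90 mm across, 140 mm tall; leave alone. Origin: centre of its underside.
- teaspoon: Stainless teaspoon 140 mm long lying on the worktop; leave alone.
- salt_jar: Glass jar with a white cap, 52 mm across, 85 mm tall; leave alone. Origin: centre of its underside.
- bowl: Small blue bowl, 120 mm across, 50 mm tall; leave alone. Origin: centre of its underside.

How it is judged:
By the outcome, as a careful person would: the job done as asked, in the order asked, and still so for the second after the job is handed in, with the robot touching nothing.
It also fails if it takes over 72 s, if anything falls off the work surface, if the arm or the gripper's body presses on something with over 40 N, if the wrist force passes 120 N, or if a joint passes its speed limit or range.

## Working session

There is one attempt and no reset: what is moved stays moved. The work goes in short steps, Python scripts to look and compute and a tool call to move; the robot and the scene stay as the last step left them, time stands still between calls to the robot, and variables do not carry over. Pictures are saved under pics/ and viewed, and the job is handed in when it is done.

Besides the shell and the picture viewer there is one more tool, called after "Call:" in YAML: its name, and indented under it one key for each argument. play_rows: Moves the arm, as the interface text tells. Its arguments: {"type":"object","properties":{"series":{"type":"array","items":{"type":"object","properties":{"jaw":{"type":"number"},"delta_pos":{"type":"array","items":{"type":"number"}},"rotation":{"type":"array","items":{"type":"number"}}}}},"newtons":{"type":"number"}},"required":["series"]}

```bash
ls; mkdir -p pics; cat > h.py <<'E'
import numpy as np, cv2
from plant import arm
def cal(n):
    c=arm.get_calibration(n); f=240/np.tan(np.radians(c["vertical_fov"])/2)
    return f,c["cx"],c["cy"],c["k1"],np.array(c["world_to_cam"])
def und(c,uv):
    f,cx,cy,k1,T=c
    uv=np.atleast_2d(np.array(uv,float)); d=(uv-[cx,cy])/f; s=d.copy()
    for _ in range(30): s=d/(1+k1*(s**2).sum(1,keepdims=True))
    return s
def ray(c,uv):
    s=und(c,uv); T=c[4]; R=T[:3,:3]; o=-R.T@T[:3,3]
    return o,np.c_[s,np.ones(len(s))]@R
def plane(c,uv,z):
    o,d=ray(c,uv); return o+d*((z-o[2])/d[:,2])[:,None]
def pts(c,uv,depth):
    o,d=ray(c,uv); return o+d*np.asarray(depth)[:,None]
def proj(c,P):
    f,cx,cy,k1,T=c; P=np.atleast_2d(P); q=P@T[:3,:3].T+T[:3,3]; s=q[:,:2]/q[:,2:]
    return s*(1+k1*(s**2).sum(1,keepdims=True))*f+[cx,cy]
E
python3 - <<'E'
from h import *
print(arm.get_state())
for n in("scene","top","wrist"):
    c=cal(n); im,d=arm.capture(n); np.savez(f"{n}0.npz",im=im,d=d); cv2.imwrite(f"pics/{n}0.png",im); print(n,c)
E
```

```text
pics
{'time_s': 0.0, 'joint_positions': array([ 1.15798152e+00,  3.14226829e-01, -4.80707520e-02,  1.21018877e+00,
       -9.12113468e-06,  1.57079237e+00]), 'joint_velocities': array([-6.97313544e-04, -7.50618239e-04,  9.91102903e-05, -3.91146533e-05,
       -5.18453002e-04,  1.41616591e-03]), 'joint_torque': array([ 1.29700552e-04, -5.39592433e+01,  3.39746118e+01,  1.93139986e-02,
       -1.80755715e-04,  1.22506532e-05]), 'eef_pos': array([0.24048772, 0.54907395, 0.23043772]), 'eef_rot': array([3.14158354e+00, 1.69002878e-03, 1.15798548e+00]), 'contact_force': array([ 0.11307255,  0.65039334, -0.45142611]), 'torque': array([-0.00979559, -0.01655076,  0.00887452]), 'finger_gap': 0.08528827353410413}
scene (np.float64(485.85786567848197), 330.8949789779845, 231.68857200736343, 0.0016152732116511213, array([[-0.07335207,  0.99720156, -0.01444052,  0.04599619],
       [ 0.57344882,  0.03032637, -0.81867989, -0.28077061],
       [-0.81595093, -0.06833276, -0.57406856,  1.43569759],
       [ 0.        ,  0.        ,  0.        ,  1.        ]]))
top (np.float64(461.93594634497117), 315.3788464608179, 245.6191507327613, -0.006446815885972312, array([[-0.01176791, -0.99956802, -0.02693124,  0.02894155],
       [-0.99347515,  0.0147432 , -0.11309187,  0.6292531 ],
       [ 0.11344007,  0.02542466, -0.99321948,  0.86436529],
       [ 0.        ,  0.        ,  0.        ,  1.        ]]))
wrist (np.float64(362.8513144470503), 325.6424069985111, 248.68107250435133, -0.04123526360029161, array([[ 0.40105054,  0.91605529, -0.00108367, -0.60043887],
       [ 0.88194896, -0.3857984 ,  0.27078707, -0.03595158],
       [ 0.24763785, -0.10955504, -0.96263866,  0.37905487],
       [ 0.        ,  0.        ,  0.        ,  1.        ]]))
```

View pics/scene0.png

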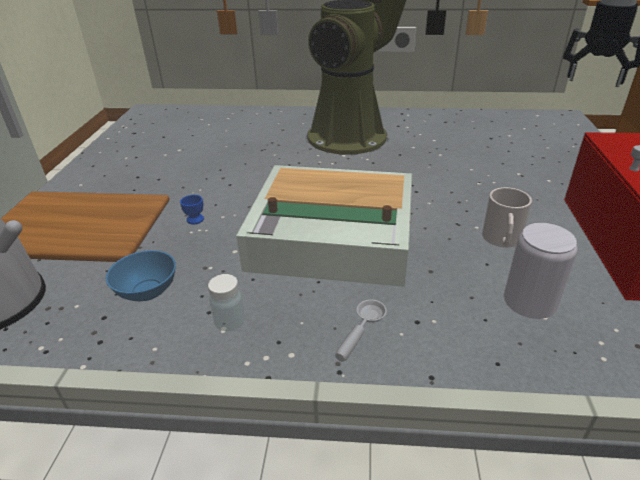

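View pics/top0.png

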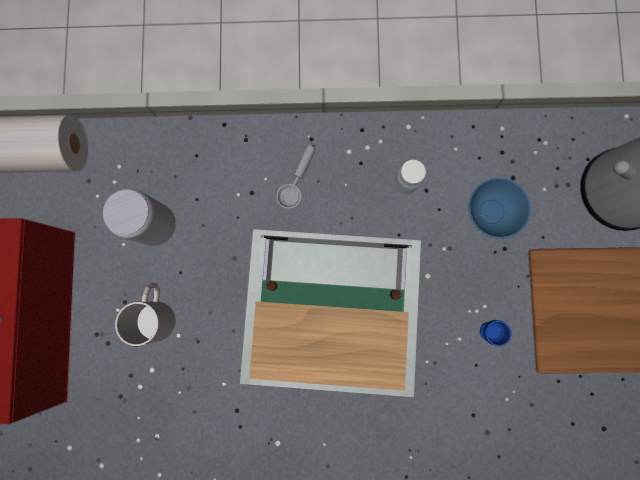

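View pics/wrist0.png

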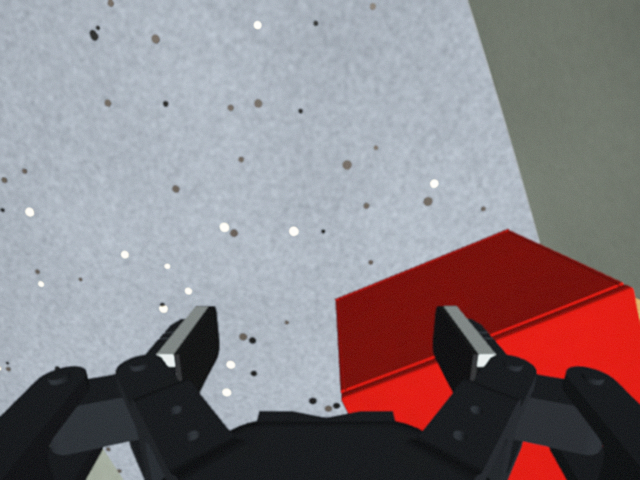

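The top view shows the caddy with corners near (253,230), (421,240), (414,397) and (241,383), and the knobs at (272,286) and (395,295). The egg cup is at (497,333) on the right side. The scene view agrees.

```bash
cat > meas.py <<'E'
from h import *
c=cal("top"); D=np.load("top0.npz"); im=D["im"]; hsv=cv2.cvtColor(im,cv2.COLOR_BGR2HSV)
# caddy: rough then line-fit of deck+body
cor=[(253,230),(421,240),(414,397),(241,383)]
P=plane(c,cor,.085); print("caddy corners",P.round(4).tolist(), P[:,:2].mean(0))
for a,b in((0,1),(1,2),(2,3),(3,0)): v=P[b]-P[a]; print(np.linalg.norm(v),np.degrees(np.arctan2(v[1],v[0])))
def blobs(m,n=50):
    k,l,s,ce=cv2.connectedComponentsWithStats(m.astype(np.uint8))
    return [(s[i].tolist(),ce[i].round(1).tolist(),l==i) for i in range(1,k) if s[i,4]>n]
H,S,V=[hsv[...,i].astype(int) for i in range(3)]
m=(H>105)&(H<130)&(S>150)
for s,ce,_ in blobs(m): print("blue",s,ce,plane(c,ce,.052)[0])
m=(H>60)&(H<90)&(S>80)
for s,ce,mm in blobs(m): print("green",s,ce)
m=((H<12)|(H>170))&(S>60)&(V<90); m[:, :200]=0
for s,ce,mm in blobs(m,20): print("knob",s,ce,plane(c,ce,.105)[0])
m=(S<90)&(V<40)
for s,ce,mm in blobs(m,20): print("dark",s,ce,plane(c,ce,.08)[0])
for n,(x,y,w,h) in dict(k=(240,225,190,100),e=(470,305,60,60)).items():
    cv2.imwrite(f"pics/crop_{n}.png",cv2.resize(im[y:y+h,x:x+w],None,fx=4 if n=='k' else 8,fy=4 if n=='k' else 8,interpolation=cv2.INTER_NEAREST))
E
python3 meas.py
```

```text
caddy corners [[0.6549, 0.1348, 0.085], [0.6315, -0.1746, 0.085], [0.352, -0.1519, 0.085], [0.3783, 0.1555, 0.085]] [ 0.50418517 -0.00905736]
0.31033666917961844 -94.32615316000398
0.2803952510996711 175.36161480927473
0.3085615037826799 85.10939498533271
0.27735145371426223 -4.272000036603911
blue [480, 320, 31, 26, 616] [495.6, 332.4] [ 0.46056951 -0.31277721  0.052     ]
green [261, 280, 143, 31, 2757] [332.2, 295.9]
knob [267, 281, 9, 9, 65] [270.9, 285.2] [0.5517265  0.09912782 0.105     ]
knob [390, 290, 11, 9, 75] [395.1, 294.2] [ 0.53307422 -0.12132745  0.105     ]
dark [581, 152, 59, 79, 332] [597.1, 200.9] [ 0.70000865 -0.50228678  0.08      ]
dark [264, 236, 24, 4, 53] [275.8, 237.9] [0.64012298 0.09297338 0.08      ]
dark [384, 244, 24, 4, 52] [395.2, 245.8] [ 0.62204547 -0.12787804  0.08      ]
```

```bash
python3 - <<'E'
from h import *
im=np.load("scene0.npz")["im"]
cv2.imwrite("pics/crop_s.png",cv2.resize(im[160:290,235:425],None,fx=4,fy=4))
E
```

```text
(no output)
```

View pics/crop_k.png

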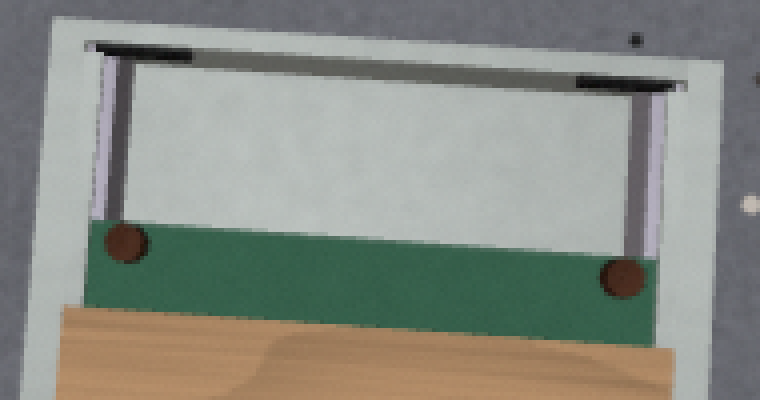

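View pics/crop_e.png

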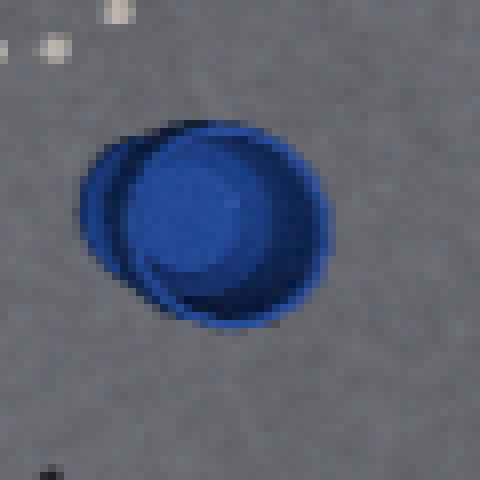

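View pics/crop_s.png

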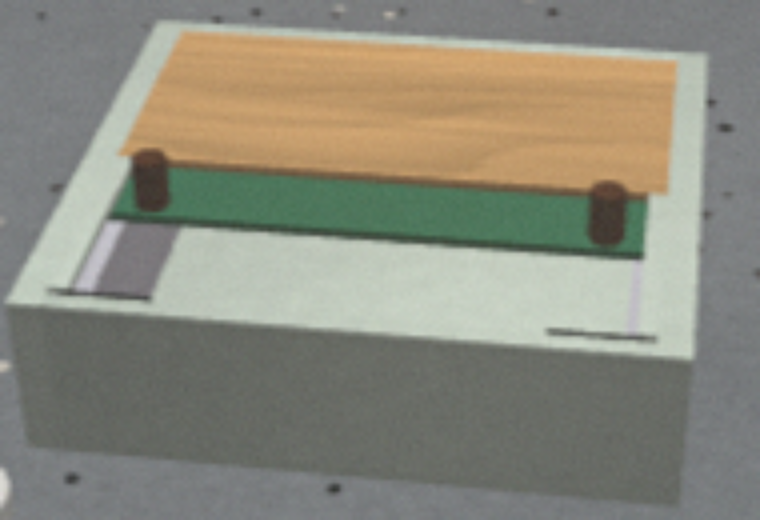

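```bash
cat > meas2.py <<'E'
from h import *
c=cal("top"); s=cal("scene")
im=np.load("scene0.npz")["im"]; d=np.load("top0.npz")["d"]; ds=np.load("scene0.npz")["d"]
print("cup rim top", plane(c,(498.9,333.1),.052))
hsv=cv2.cvtColor(im,cv2.COLOR_BGR2HSV)
m=((hsv[...,0]>105)&(hsv[...,0]<130)&(hsv[...,1]>120)).astype(np.uint8)
k,l,st,ce=cv2.connectedComponentsWithStats(m)
for i in range(1,k):
    if st[i,4]>100: print(st[i],ce[i])
# depth points on board, deck, cup
def top3(uv): return pts(c,[uv],[d[uv[1],uv[0]]])[0].round(4)
for uv in((560,310),(533,300),(537,340),(330,345),(330,295),(330,260),(272,286),(395,295),(500,325)): print(uv,top3(uv))
# cup points from depth, scene cam
v,u=np.nonzero(m); P=pts(s,np.c_[u,v],ds[v,u]); 
ok=(abs(P[:,0]-.46)<.05)&(abs(P[:,1]+.318)<.05); P=P[ok]; R=P[P[:,2]>.048]
print(len(P),P[:,2].max(), R.min(0),R.max(0),(R.min(0)+R.max(0))/2)
# project model rim and foot centres into both views
for z in(.0,.052): print(z,proj(c,[.458,-.318,z]),proj(s,[.458,-.318,z]))
cv2.imwrite("pics/crop_e2.png",cv2.resize(im[185:235,165:225],None,fx=10,fy=10))
# caddy corners in scene
th=np.radians(-4.65); R2=np.array([[np.cos(th),-np.sin(th)],[np.sin(th),np.cos(th)]])
for q in((.14,.155),(.14,-.155),(-.14,-.155),(-.14,.155),(.14,.155,.0),(.14,-.155,0)):
    w=R2@np.array(q[:2])+[.504,-.008]; print(q,proj(c,[*w,.085]).round(1),proj(s,[*w,.085 if len(q)==2 else 0]).round(1))
E
python3 meas2.py
```

```text
cup rim top [[ 0.45922327 -0.31878595  0.052     ]]
[180 195  23  19 277] [191.77256318 203.18411552]
[187 213  17  11 104] [195.18269231 219.125     ]
(560, 310) [ 0.4993 -0.4502  0.019 ]
(533, 300) [ 0.5191 -0.4016  0.0147]
(537, 340) [ 0.4427 -0.4032  0.0174]
(330, 345) [ 0.4438 -0.0049  0.0847]
(330, 295) [ 0.5332 -0.0063  0.0773]
(330, 260) [ 0.6036 -0.0077  0.0059]
(272, 286) [0.5503 0.0974 0.1027]
(395, 295) [ 0.5317 -0.1215  0.1025]
(500, 325) [ 0.4726 -0.3301  0.0288]
388 0.054466184396798845 [ 0.437361   -0.33809616  0.04811964] [ 0.48459313 -0.29230152  0.05446618] [ 0.46097706 -0.31519884  0.05129291]
0.0 [[488.82775821 331.75729458]] [[194.26915163 219.23485983]]
0.052 [[498.51021359 333.77299347]] [[190.05091525 199.25276511]]
(0.14, 0.155) [[252.8 229.4]] [[406.7 249. ]]
(0.14, -0.155) [[420.6 240.3]] [[234.8 235.1]]
(-0.14, -0.155) [[413.5 397.1]] [[273.2 164.7]]
(-0.14, 0.155) [[239.7 383.8]] [[410.3 172.9]]
(0.14, 0.155, 0.0) [[252.8 229.4]] [[403.2 286. ]]
(0.14, -0.155, 0) [[420.6 240.3]] [[240.4 271.2]]
```

View pics/crop_e2.png

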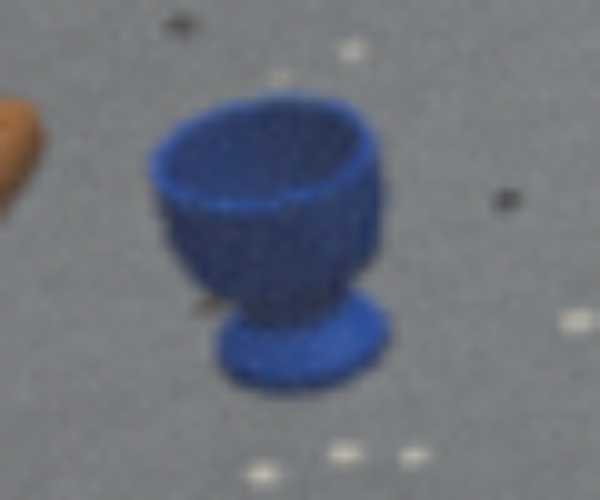

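Call:
play_rows:
  series:
    - {"jaw": 0.75,"delta_pos": [-1.5,2.1,0],"rotation": [0,0,-0.03]}
    - {"jaw": 0.75,"delta_pos": [-4,5.4,0],"rotation": [0,0,-0.1]}
    - {"jaw": 0.75,"delta_pos": [-6.5,8.8,0],"rotation": [0,0,-0.2]}
    - {"jaw": 0.75,"delta_pos": [-9,12.2,0],"rotation": [0,0,-0.3315]}
    - {"jaw": 0.75,"delta_pos": [-11.5,15.6,0],"rotation": [0,0,-0.3315]}
    - {"jaw": 0.75,"delta_pos": [-14,19,0],"rotation": [0,0,-0.3315]}
    - {"jaw": 0.75,"delta_pos": [-16.5,22.4,0],"rotation": [0,0,-0.3315]}
    - {"jaw": 0.75,"delta_pos": [-19,25.8,0],"rotation": [0,0,-0.3315]}
    - {"jaw": 0.75,"delta_pos": [-21.5,29.2,0],"rotation": [0,0,-0.3315]}
    - {"jaw": 0.75,"delta_pos": [-24.5,33.4,0],"rotation": [0,0,-0.3315]}
    - {"jaw": 0.75,"delta_pos": [-27.5,37.5,0],"rotation": [0,0,-0.3315]}
    - {"jaw": 0.75,"delta_pos": [-30.7,41.8,0],"rotation": [0,0,-0.3315]}
    - {"jaw": 0.75,"delta_pos": [-34.5,43.0,1],"rotation": [0,0,-0.3315]}
    - {"jaw": 0.75,"delta_pos": [-38.5,44.3,1],"rotation": [0,0,-0.3315]}
    - {"jaw": 0.75,"delta_pos": [-42.5,45.6,2],"rotation": [0,0,-0.3315]}
    - {"jaw": 0.75,"delta_pos": [-46.5,46.9,3],"rotation": [0,0,-0.3315]}
    - {"jaw": 0.75,"delta_pos": [-50.5,48.2,4],"rotation": [0,0,-0.3315]}
    - {"jaw": 0.75,"delta_pos": [-54.5,49.5,5],"rotation": [0,0,-0.3315]}
    - {"jaw": 0.75,"delta_pos": [-58.5,50.8,6],"rotation": [0,0,-0.3315]}
    - {"jaw": 0.75,"delta_pos": [-62.5,52.1,7],"rotation": [0,0,-0.3315]}

```text
time_s: 2.15
eef_pos: [0.4666, -0.2336, 0.1608]
eef_rot: [-3.142, -0.0, 1.489]
contact_force: [1.4, 0.9, -0.1]
finger_gap: 0.0637
```

Call:
play_rows:
  series:
    - {"jaw": 0.75,"delta_pos": [-3.5,0,0.4]}
    - {"jaw": 0.75,"delta_pos": [-6.5,0,0.8]}
    - {"jaw": 0.75,"delta_pos": [-8.0,0,1]}
    - {"jaw": 0.75,"delta_pos": [-8.5,0,1]}
    - {"jaw": 0.75,"delta_pos": [-8.5,0,1]}
    - {"jaw": 0.75,"delta_pos": [-8.5,0,1]}

```text
$.series[0]: bad value
```

```bash
python3 - <<'E'
from h import *
st=arm.get_state(); print(st["eef_pos"],st["eef_rot"],st["contact_force"])
c=cal("wrist"); im,d=arm.capture("wrist"); np.savez("w1.npz",im=im,d=d); cv2.imwrite("pics/w1.png",im)
print(c[4])
hsv=cv2.cvtColor(im,cv2.COLOR_BGR2HSV); m=((hsv[...,0]>105)&(hsv[...,0]<130)&(hsv[...,1]>120)).astype(np.uint8)
k,l,s,ce=cv2.connectedComponentsWithStats(m)
for i in range(1,k):
    if s[i,4]>200: print(s[i],ce[i])
v,u=np.nonzero(m); P=pts(c,np.c_[u,v],d[v,u]); R=P[(P[:,2]>.046)&(P[:,2]<.06)]; print(len(R),R.min(0),R.max(0),(R.min(0)+R.max(0))/2)
print(proj(c,[.46,-.316,.052]))
E
```

```text
[ 0.46661058 -0.23356293  0.1608082 ] [-3.14157782e+00 -1.10747923e-04  1.48936700e+00] [ 1.36500354  0.9229856  -0.12920247]
[[ 8.11811679e-02  9.96699253e-01  4.65670651e-04  1.93835371e-01]
 [ 9.59419477e-01 -7.82712985e-02  2.70901957e-01 -4.83153059e-01]
 [ 2.70044227e-01 -2.15453637e-02 -9.62606832e-01  1.80209338e-01]
 [ 0.00000000e+00  0.00000000e+00  0.00000000e+00  1.00000000e+00]]
[ 179  209   72   68 3796] [214.54820864 241.3959431 ]
1152 [ 0.43639062 -0.33850857  0.0460103 ] [ 0.48456708 -0.291474    0.05483444] [ 0.46047885 -0.31499129  0.05042237]
[[209.77997159 244.53171395]]
```

View pics/w1.png

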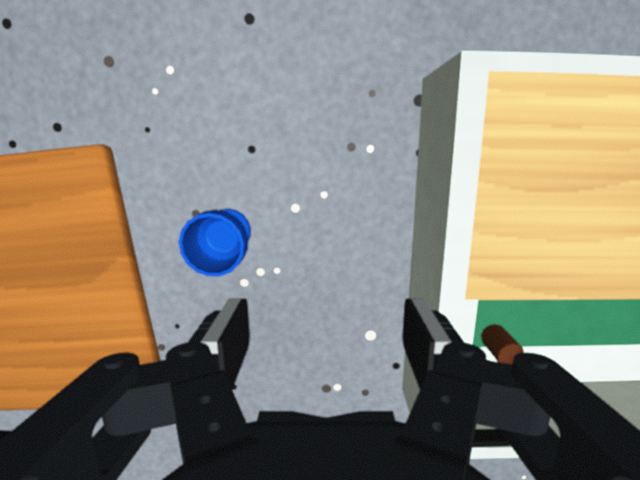

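The wrist image shows the cup rim centred at about (213,243), which puts the cup at (0.4605, -0.315), in agreement with the other views. Next I'll move over it and descend.

Call:
play_rows:
  series:
    - {"jaw": 0.75,"delta_pos": [-3.5,0,1],"rotation": [0,0,0]}
    - {"jaw": 0.75,"delta_pos": [-6.5,0,3],"rotation": [0,0,0]}
    - {"jaw": 0.75,"delta_pos": [-8.0,0,4],"rotation": [0,0,0]}
    - {"jaw": 0.75,"delta_pos": [-8.4,0,5.5],"rotation": [0,0,0]}
    - {"jaw": 0.75,"delta_pos": [-8.4,0,7],"rotation": [0,0,0]}
    - {"jaw": 0.75,"delta_pos": [-8.4,0,9],"rotation": [0,0,0]}
    - {"jaw": 0.75,"delta_pos": [-8.4,0,11],"rotation": [0,0,0]}
    - {"jaw": 0.75,"delta_pos": [-8.4,0,12.5],"rotation": [0,0,0]}
    - {"jaw": 0.75,"delta_pos": [-8.4,0,13.5],"rotation": [0,0,0]}
    - {"jaw": 0.75,"delta_pos": [-8.4,0,14.1],"rotation": [0,0,0]}
    - {"jaw": 0.75,"delta_pos": [-8.4,0,14.1],"rotation": [0,0,0]}

```text
time_s: 3.3
eef_pos: [0.4601, -0.3151, 0.0198]
eef_rot: [-3.141, -0.001, 1.49]
contact_force: [-0.3, 0.2, -0.3]
finger_gap: 0.0643
```

Call:
play_rows:
  newtons: 20
  series:
    - {"jaw": 0.6,"delta_pos": [0,0,0],"rotation": [0,0,0]}
    - {"jaw": 0.4,"delta_pos": [0,0,0],"rotation": [0,0,0]}
    - {"jaw": 0.4,"delta_pos": [0,0,0],"rotation": [0,0,0]}
    - {"jaw": 0.3,"delta_pos": [0,0,0],"rotation": [0,0,0]}
    - {"jaw": 0.3,"delta_pos": [0,0,0],"rotation": [0,0,0]}

```text
time_s: 3.8
eef_pos: [0.461, -0.316, 0.0211]
eef_rot: [3.14, 0.001, 1.489]
contact_force: [-0.7, 1.4, 5.8]
finger_gap: 0.0473
```

```bash
python3 - <<'E'
from h import *
st=arm.get_state(); print(st["eef_pos"],st["eef_rot"],st["contact_force"],st["finger_gap"])
im,d=arm.capture("scene"); np.savez("s2.npz",im=im,d=d); cv2.imwrite("pics/s2.png",cv2.resize(im[150:250,140:260],None,fx=5,fy=5))
E
```

```text
[ 0.46104699 -0.31602993  0.021099  ] [3.14014916e+00 6.19673620e-04 1.48946529e+00] [-0.68331655  1.3601917   5.83523227] 0.047312084938416016
```

View pics/s2.png

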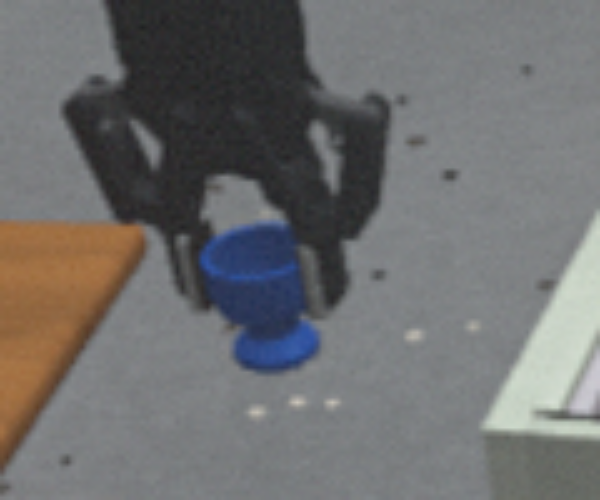

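Call:
play_rows:
  series:
    - {"jaw": 0.3,"delta_pos": [0,0,-1],"rotation": [0,0,0]}
    - {"jaw": 0.3,"delta_pos": [0,0,-3],"rotation": [0,0,0]}
    - {"jaw": 0.3,"delta_pos": [0,0,-6],"rotation": [0,0,0]}
    - {"jaw": 0.3,"delta_pos": [0,0,-9],"rotation": [0,0,0]}
    - {"jaw": 0.3,"delta_pos": [0.5,0,-11.5],"rotation": [0,0,0]}
    - {"jaw": 0.3,"delta_pos": [2,0.7,-13],"rotation": [0,0,0]}
    - {"jaw": 0.3,"delta_pos": [5,1.7,-13.5],"rotation": [0,0,0]}
    - {"jaw": 0.3,"delta_pos": [8.5,2.9,-13.5],"rotation": [0,0,0]}
    - {"jaw": 0.3,"delta_pos": [12,4.1,-13.5],"rotation": [0,0,0]}
    - {"jaw": 0.3,"delta_pos": [15.5,5.2,-13.5],"rotation": [0,0,0]}
    - {"jaw": 0.3,"delta_pos": [19,6.4,-13.5],"rotation": [0,0,0]}
    - {"jaw": 0.3,"delta_pos": [22.5,7.6,-13.5],"rotation": [0,0,0]}
    - {"jaw": 0.3,"delta_pos": [26,8.8,-13.5],"rotation": [0,0,0]}
    - {"jaw": 0.3,"delta_pos": [29,9.8,-13.5],"rotation": [0,0,0]}
    - {"jaw": 0.3,"delta_pos": [30.5,10.3,-13.5],"rotation": [0,0,0]}
    - {"jaw": 0.3,"delta_pos": [31,10.5,-13.5],"rotation": [0,0,0]}
    - {"jaw": 0.3,"delta_pos": [31,10.5,-13.5],"rotation": [0,0,0]}
    - {"jaw": 0.3,"delta_pos": [31,10.5,-13.5],"rotation": [0,0,0]}

```text
time_s: 5.65
eef_pos: [0.5897, -0.0163, 0.1553]
eef_rot: [-3.141, 0.001, 1.488]
contact_force: [-0.4, 0.1, -0.7]
finger_gap: 0.0471
```

```bash
python3 - <<'E'
from h import *
st=arm.get_state(); print(st["eef_pos"],st["eef_rot"],st["contact_force"],st["finger_gap"])
for n in("scene","wrist"):
    c=cal(n); im,d=arm.capture(n); np.savez(n+"3.npz",im=im,d=d,T=c[4]); 
    cv2.imwrite(f"pics/{n}3.png",im if n=="wrist" else cv2.resize(im[110:290,230:430],None,fx=3.3,fy=3.3))
E
```

```text
[ 0.58967463 -0.01632275  0.15526823] [-3.14103031e+00  6.56207426e-04  1.48841550e+00] [-0.42981078  0.13984932 -0.65961447] 0.04713496529230796
```

View pics/scene3.png

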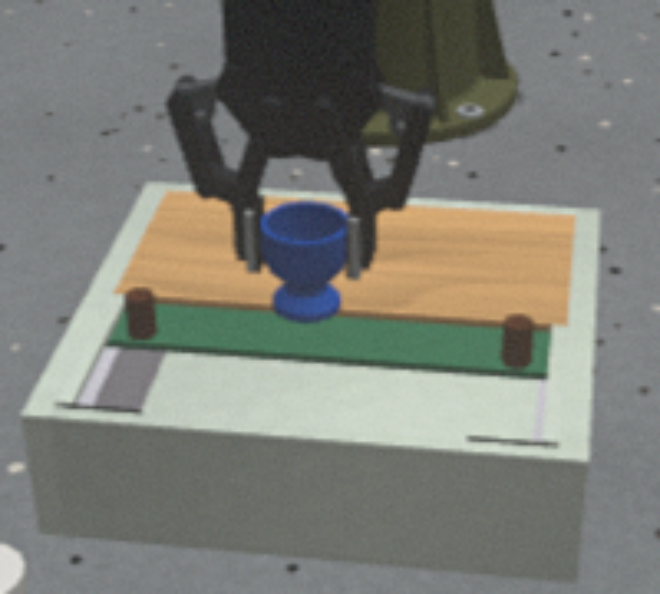

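View pics/wrist3.png

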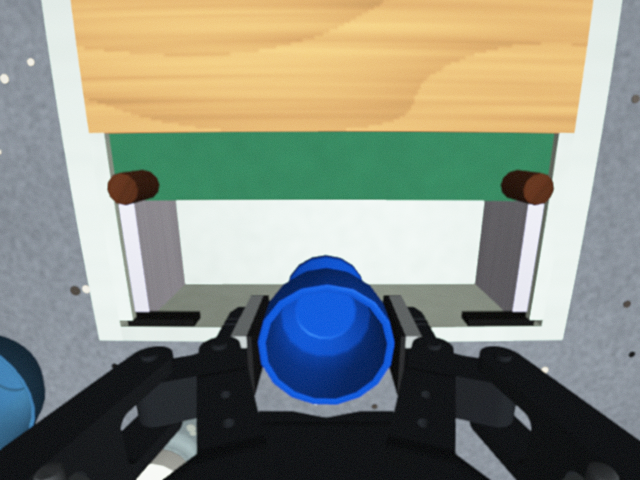

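```bash
python3 - <<'E'
from h import *
D=np.load("wrist3.npz"); c=list(cal("wrist")); c[4]=D["T"]
th=np.radians(-4.65); R=np.array([[np.cos(th),-np.sin(th)],[np.sin(th),np.cos(th)]]); o=np.array([.504,-.008])
def cf(uv,z):
    P=plane(c,uv,z); return ((P[:,:2]-o)@R*1000).round(1), P.round(4).tolist()
for n,uv,z in(("knobR",(127,187),.105),("knobL",(538,188),.105),("deckR",(90,132),.085),("deckL",(575,132),.085),("edgeR",(120,199.5),.077),("edgeL",(535,199.5),.077),
 ("padR",(170,312),.084),("padL",(500,312),.084),("farR",(100,340),.085),("farL",(565,340),.085),("innerR",(90,132),.085)): print(n,cf(uv,z))
E
```

```text
knobR (array([[  38.3, -107. ]]), [[0.5335, -0.1178, 0.105]])
knobL (array([[ 39.1, 113.8]]), [[0.5522, 0.1023, 0.105]])
deckR (array([[   8.8, -135.5]]), [[0.5017, -0.1437, 0.085]])
deckL (array([[  9. , 142.8]]), [[0.5246, 0.1336, 0.085]])
edgeR (array([[  48.8, -128. ]]), [[0.5423, -0.1395, 0.077]])
edgeL (array([[ 49.2, 129.5]]), [[0.5635, 0.117, 0.077]])
padR (array([[ 121.5, -102.2]]), [[0.6168, -0.1197, 0.084]])
padL (array([[121.9, 113.5]]), [[0.6347, 0.0952, 0.084]])
farR (array([[ 142. , -152.4]]), [[0.6332, -0.1714, 0.085]])
farL (array([[142.6, 160.7]]), [[0.6592, 0.1407, 0.085]])
innerR (array([[   8.8, -135.5]]), [[0.5017, -0.1437, 0.085]])
```

Call:
play_rows:
  series:
    - {"jaw": 0.3,"delta_pos": [0,0,1],"rotation": [0,0,0]}
    - {"jaw": 0.3,"delta_pos": [0,0,3],"rotation": [0,0,0]}
    - {"jaw": 0.3,"delta_pos": [0,0,5.5],"rotation": [0,0,0]}
    - {"jaw": 0.3,"delta_pos": [0,0,8],"rotation": [0,0,0]}
    - {"jaw": 0.3,"delta_pos": [0,0,10],"rotation": [0,0,0]}
    - {"jaw": 0.3,"delta_pos": [0,0,11.2],"rotation": [0,0,0]}
    - {"jaw": 0.3,"delta_pos": [0,0,12],"rotation": [0,0,0]}
    - {"jaw": 0.3,"delta_pos": [0,0,12.4],"rotation": [0,0,0]}
    - {"jaw": 0.3,"delta_pos": [0,0,12.6],"rotation": [0,0,0]}
    - {"jaw": 0.3,"delta_pos": [0,0,12.6],"rotation": [0,0,0]}

```text
time_s: 6.75
eef_pos: [0.5907, -0.0152, 0.0298]
eef_rot: [3.141, -0.0, 1.49]
contact_force: [-0.0, -0.2, -0.1]
finger_gap: 0.0472
```

Call:
play_rows:
  series:
    - {"jaw": 0.3,"delta_pos": [0,0,0.1],"rotation": [0,0,0]}
    - {"jaw": 0.3,"delta_pos": [0,0,0.15],"rotation": [0,0,0]}

```text
time_s: 6.95
eef_pos: [0.5907, -0.0152, 0.0284]
eef_rot: [3.141, -0.0, 1.49]
contact_force: [0.2, -0.5, -1.2]
finger_gap: 0.0475
```

Call:
play_rows:
  series:
    - {"jaw": 0.3,"delta_pos": [0,0,0.05],"rotation": [0,0,0]}
    - {"jaw": 0.3,"delta_pos": [0,0,0.1],"rotation": [0,0,0]}

```text
time_s: 7.15
eef_pos: [0.5904, -0.0152, 0.0271]
eef_rot: [3.141, 0.0, 1.49]
contact_force: [0.2, 0.3, 5.3]
finger_gap: 0.0471
```

Call:
play_rows:
  series:
    - {"jaw": 0.56,"delta_pos": [0,0,-0.05],"rotation": [0,0,0]}
    - {"jaw": 0.62,"delta_pos": [0,0,-0.05],"rotation": [0,0,0]}
    - {"jaw": 0.72,"delta_pos": [0,0,-0.05],"rotation": [0,0,0]}
    - {"jaw": 0.8,"delta_pos": [0,0,-0.05],"rotation": [0,0,0]}
    - {"jaw": 0.8,"delta_pos": [0,0,-0.05],"rotation": [0,0,0]}
    - {"jaw": 0.8,"delta_pos": [0,0,-1],"rotation": [0,0,0]}
    - {"jaw": 0.8,"delta_pos": [0,0,-3],"rotation": [0,0,0]}
    - {"jaw": 0.8,"delta_pos": [0,0,-6],"rotation": [0,0,0]}
    - {"jaw": 0.8,"delta_pos": [0,0,-9],"rotation": [0,0,0]}
    - {"jaw": 0.8,"delta_pos": [0,0,-11],"rotation": [0,0,0]}
    - {"jaw": 0.8,"delta_pos": [0,0,-12],"rotation": [0,0,0]}
    - {"jaw": 0.4,"delta_pos": [0,0,-12],"rotation": [0,0,0]}
    - {"jaw": 0,"delta_pos": [0,-1,-12],"rotation": [0,0,0]}
    - {"jaw": 0,"delta_pos": [0,-4,-12],"rotation": [0,0,0]}
    - {"jaw": 0,"delta_pos": [0,-7,-12],"rotation": [0,0,0]}
    - {"jaw": 0,"delta_pos": [0,-8,-12],"rotation": [0,0,0]}
    - {"jaw": 0,"delta_pos": [0,-8,-12],"rotation": [0,0,0]}

```text
time_s: 8.85
eef_pos: [0.5083, -0.0086, 0.1459]
eef_rot: [-3.139, 0.0, 1.49]
contact_force: [-0.2, -0.4, 0.7]
finger_gap: -0.0001
```

```bash
python3 - <<'E'
from h import *
st=arm.get_state(); print(st["eef_pos"],st["eef_rot"],st["contact_force"],st["finger_gap"])
for n in("scene","wrist"):
    c=cal(n); im,d=arm.capture(n); np.savez(n+"4.npz",im=im,d=d,T=c[4]); 
    cv2.imwrite(f"pics/{n}4.png",im if n=="wrist" else cv2.resize(im[110:290,230:430],None,fx=3.3,fy=3.3))
E
```

```text
[ 0.50828694 -0.00856289  0.14586096] [-3.13935400e+00  1.54195263e-04  1.48966367e+00] [-0.21004944 -0.40833644  0.65321472] -8.871037537496464e-05
```

View pics/scene4.png

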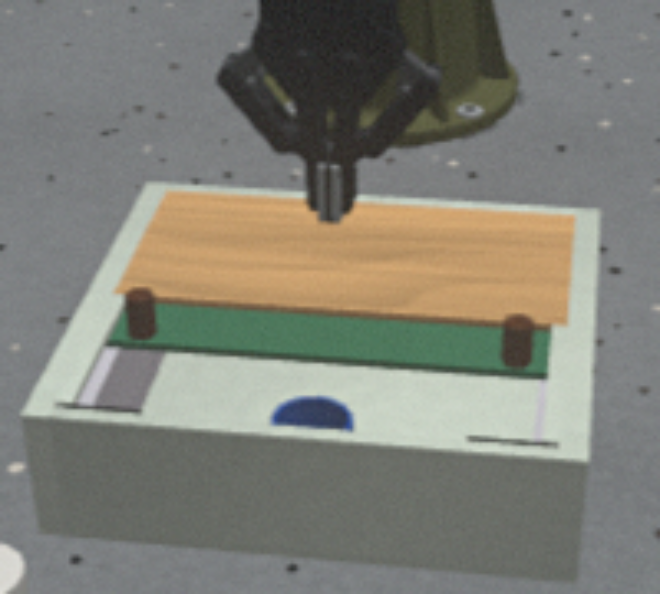

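View pics/wrist4.png

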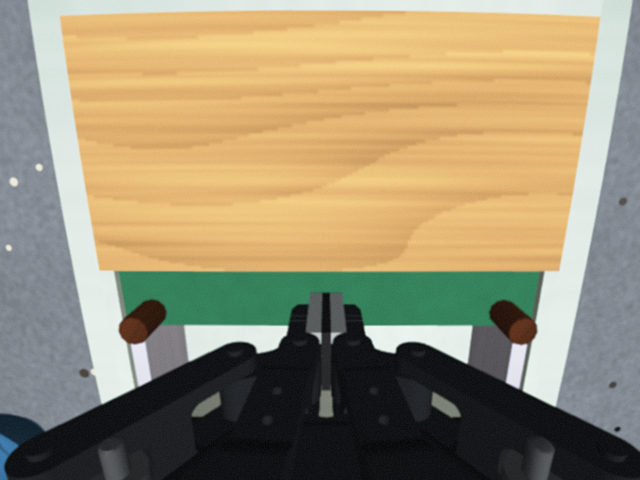

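The cup stands upright in the well and the fingers are shut. Both knob tops are visible at (138,329) and (519,332). I'll start with the left knob.

Call:
play_rows:
  series:
    - {"jaw": 0,"delta_pos": [2,0.2,0],"rotation": [0,0,0]}
    - {"jaw": 0,"delta_pos": [5,0.4,0],"rotation": [0,0,0]}
    - {"jaw": 0,"delta_pos": [8.5,0.4,1],"rotation": [0,0,0]}
    - {"jaw": 0,"delta_pos": [10.5,0.4,2.5],"rotation": [0,0,0]}
    - {"jaw": 0,"delta_pos": [11.2,0.4,4],"rotation": [0,0,0]}
    - {"jaw": 0,"delta_pos": [11.2,0.4,5],"rotation": [0,0,0]}
    - {"jaw": 0,"delta_pos": [11.2,0.4,5.5],"rotation": [0,0,0]}
    - {"jaw": 0,"delta_pos": [11.2,0.5,5.5],"rotation": [0,0,0]}
    - {"jaw": 0,"delta_pos": [11.2,0.8,5.5],"rotation": [0,0,0]}
    - {"jaw": 0,"delta_pos": [11.2,1.1,5.5],"rotation": [0,0,0]}

```text
time_s: 9.95
eef_pos: [0.5315, 0.1016, 0.0926]
eef_rot: [3.14, -0.0, 1.489]
contact_force: [0.1, -0.2, 0.1]
finger_gap: -0.0
```

Call:
play_rows:
  series:
    - {"jaw": 0,"delta_pos": [0,0.15,0],"rotation": [0,0,0]}
    - {"jaw": 0,"delta_pos": [0,0.3,0],"rotation": [0,0,0]}

```text
time_s: 10.15
eef_pos: [0.5335, 0.1016, 0.0922]
eef_rot: [-3.141, -0.0, 1.489]
contact_force: [-3.1, -0.3, 2.6]
finger_gap: 0.0005
```

Call:
play_rows:
  series:
    - {"jaw": 0,"delta_pos": [0,0.1,0],"rotation": [0,0,0]}
    - {"jaw": 0,"delta_pos": [0,0.2,0],"rotation": [0,0,0]}

```text
time_s: 10.35
eef_pos: [0.5354, 0.1016, 0.0919]
eef_rot: [-3.141, 0.0, 1.489]
contact_force: [-2.2, -0.2, 1.5]
finger_gap: 0.0
```

Call:
play_rows:
  series:
    - {"jaw": 0,"delta_pos": [0,0.1,0],"rotation": [0,0,0]}
    - {"jaw": 0,"delta_pos": [0,0.2,0],"rotation": [0,0,0]}
    - {"jaw": 0,"delta_pos": [0,0.3,0],"rotation": [0,0,0]}
    - {"jaw": 0,"delta_pos": [0,0.4,0],"rotation": [0,0,0]}

```text
time_s: 10.75
eef_pos: [0.5395, 0.1013, 0.0918]
eef_rot: [-3.142, 0.0, 1.49]
contact_force: [-2.3, -0.3, 1.8]
finger_gap: -0.0003
```

Call:
play_rows:
  series:
    - {"jaw": 0,"delta_pos": [0,-0.5,0],"rotation": [0,0,0]}
    - {"jaw": 0,"delta_pos": [0,-1.3,-0.8],"rotation": [0,0,0]}
    - {"jaw": 0,"delta_pos": [0,-1.6,-2.3],"rotation": [0,0,0]}
    - {"jaw": 0,"delta_pos": [-2,-1.6,-2.8],"rotation": [0,0,0]}
    - {"jaw": 0,"delta_pos": [-5,-1.6,-2.8],"rotation": [0,0,0]}
    - {"jaw": 0,"delta_pos": [-9,-1.6,-2.8],"rotation": [0,0,0]}
    - {"jaw": 0,"delta_pos": [-13,-1.6,-2.8],"rotation": [0,0,0]}
    - {"jaw": 0,"delta_pos": [-17,-1.6,-2.8],"rotation": [0,0,0]}
    - {"jaw": 0,"delta_pos": [-20,-1.6,-2.8],"rotation": [0,0,0]}
    - {"jaw": 0,"delta_pos": [-21.7,-1.6,-2.3],"rotation": [0,0,0]}
    - {"jaw": 0,"delta_pos": [-22.3,-1.6,-1.3],"rotation": [0,0,0]}
    - {"jaw": 0,"delta_pos": [-22.3,-1.6,-0.3],"rotation": [0,0,0]}
    - {"jaw": 0,"delta_pos": [-22.3,-1.5,0],"rotation": [0,0,0]}
    - {"jaw": 0,"delta_pos": [-22.3,-1.2,0],"rotation": [0,0,0]}
    - {"jaw": 0,"delta_pos": [-22.3,-1.0,0],"rotation": [0,0,0]}
    - {"jaw": 0,"delta_pos": [-22.3,-0.85,0],"rotation": [0,0,0]}

```text
time_s: 12.35
eef_pos: [0.5137, -0.1197, 0.0921]
eef_rot: [3.141, 0.0, 1.491]
contact_force: [-0.7, -0.4, 0.2]
finger_gap: 0.0001
```

Call:
play_rows:
  series:
    - {"jaw": 0,"delta_pos": [0,0.1,0],"rotation": [0,0,0]}
    - {"jaw": 0,"delta_pos": [0,0.2,0],"rotation": [0,0,0]}
    - {"jaw": 0,"delta_pos": [0,0.3,0],"rotation": [0,0,0]}

```text
time_s: 12.65
eef_pos: [0.5155, -0.1203, 0.0918]
eef_rot: [-3.141, -0.0, 1.49]
contact_force: [-2.5, 0.8, 1.4]
finger_gap: -0.0001
```

Call:
play_rows:
  series:
    - {"jaw": 0,"delta_pos": [0,0.15,0],"rotation": [0,0,0]}
    - {"jaw": 0,"delta_pos": [0,0.3,0],"rotation": [0,0,0]}
    - {"jaw": 0,"delta_pos": [0,0.45,0],"rotation": [0,0,0]}

```text
time_s: 12.95
eef_pos: [0.5204, -0.1209, 0.0918]
eef_rot: [-3.141, -0.0, 1.489]
contact_force: [-1.1, 1.0, 1.4]
finger_gap: 0.0003
```

```bash
python3 - <<'E'
from h import *
im,d=arm.capture("top"); np.savez("t5.npz",im=im,d=d); cv2.imwrite("pics/t5.png",cv2.resize(im[215:410,230:430],None,fx=3,fy=3,interpolation=cv2.INTER_CUBIC))
E
```

```text
(no output)
```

View pics/t5.png

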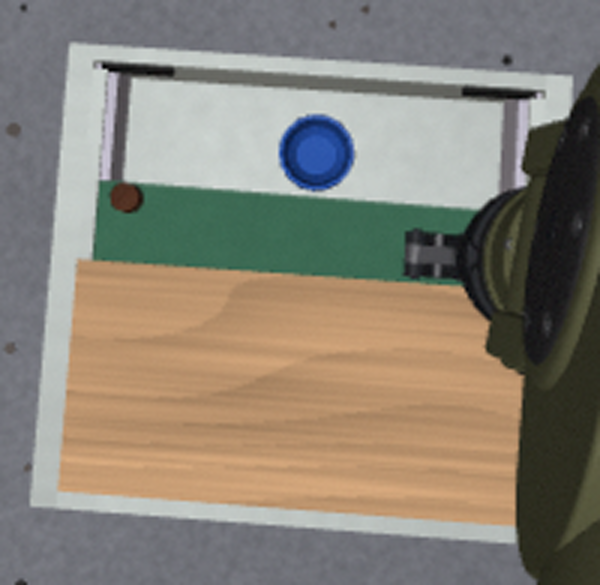

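Call:
play_rows:
  series:
    - {"jaw": 0,"delta_pos": [0,0.2,0],"rotation": [0,0,0]}
    - {"jaw": 0,"delta_pos": [0,0.4,0],"rotation": [0,0,0]}
    - {"jaw": 0,"delta_pos": [0,0.6,0],"rotation": [0,0,0]}
    - {"jaw": 0,"delta_pos": [0,0.7,0],"rotation": [0,0,0]}

```text
time_s: 13.4
eef_pos: [0.5276, -0.1215, 0.0917]
eef_rot: [3.142, 0.0, 1.49]
contact_force: [-2.3, 1.0, 1.2]
finger_gap: 0.0001
```

Call:
play_rows:
  series:
    - {"jaw": 0,"delta_pos": [0,-0.5,0],"rotation": [0,0,0]}
    - {"jaw": 0,"delta_pos": [0,-1.3,-0.8],"rotation": [0,0,0]}
    - {"jaw": 0,"delta_pos": [0,-1.5,-2.3],"rotation": [0,0,0]}
    - {"jaw": 0,"delta_pos": [2,-1.5,-2.8],"rotation": [0,0,0]}
    - {"jaw": 0,"delta_pos": [5,-1.5,-2.8],"rotation": [0,0,0]}
    - {"jaw": 0,"delta_pos": [9,-1.5,-2.8],"rotation": [0,0,0]}
    - {"jaw": 0,"delta_pos": [13,-1.5,-2.8],"rotation": [0,0,0]}
    - {"jaw": 0,"delta_pos": [17,-1.5,-2.8],"rotation": [0,0,0]}
    - {"jaw": 0,"delta_pos": [20,-1.5,-2.8],"rotation": [0,0,0]}
    - {"jaw": 0,"delta_pos": [21.7,-1.5,-2.3],"rotation": [0,0,0]}
    - {"jaw": 0,"delta_pos": [22.3,-1.5,-1.3],"rotation": [0,0,0]}
    - {"jaw": 0,"delta_pos": [22.3,-1.5,-0.2],"rotation": [0,0,0]}
    - {"jaw": 0,"delta_pos": [22.3,-1.4,0.1],"rotation": [0,0,0]}
    - {"jaw": 0,"delta_pos": [22.3,-1.1,0.1],"rotation": [0,0,0]}
    - {"jaw": 0,"delta_pos": [22.3,-0.9,0.1],"rotation": [0,0,0]}
    - {"jaw": 0,"delta_pos": [22.3,-0.75,0.1],"rotation": [0,0,0]}
    - {"jaw": 0,"delta_pos": [22.3,-0.6,0.1],"rotation": [0,0,0]}

```text
time_s: 15.1
eef_pos: [0.5401, 0.1009, 0.0912]
eef_rot: [3.141, -0.0, 1.489]
contact_force: [-0.7, 0.3, 0.3]
finger_gap: -0.0002
```

Call:
play_rows:
  series:
    - {"jaw": 0,"delta_pos": [0,0.15,0],"rotation": [0,0,0]}
    - {"jaw": 0,"delta_pos": [0,0.3,0],"rotation": [0,0,0]}
    - {"jaw": 0,"delta_pos": [0,0.5,0],"rotation": [0,0,0]}
    - {"jaw": 0,"delta_pos": [0,0.7,0],"rotation": [0,0,0]}
    - {"jaw": 0,"delta_pos": [0,0.9,0],"rotation": [0,0,0]}
    - {"jaw": 0,"delta_pos": [0,1.1,0],"rotation": [0,0,0]}
    - {"jaw": 0,"delta_pos": [0,1.3,0],"rotation": [0,0,0]}

```text
time_s: 15.8
eef_pos: [0.5525, 0.1002, 0.0908]
eef_rot: [-3.141, 0.0, 1.489]
contact_force: [-1.9, -1.2, 1.1]
finger_gap: 0.0002
```

```bash
python3 - <<'E'
from h import *
im,d=arm.capture("top"); np.savez("t6.npz",im=im,d=d); cv2.imwrite("pics/t6.png",cv2.resize(im[215:410,230:430],None,fx=3,fy=3,interpolation=cv2.INTER_CUBIC))
E
```

```text
(no output)
```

View pics/t6.png

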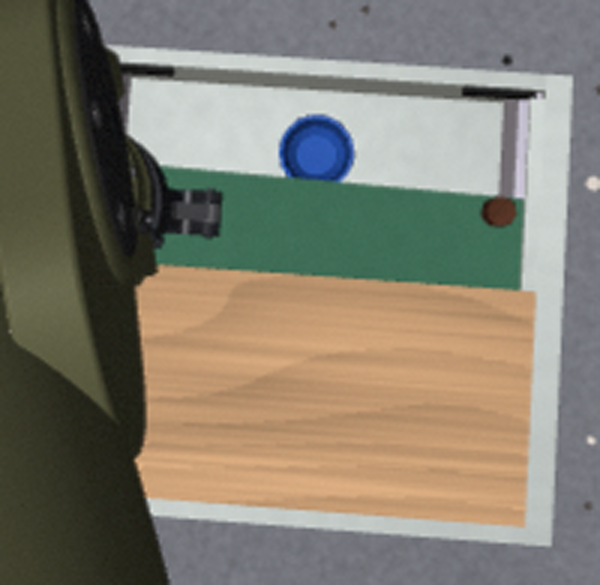

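Call:
play_rows:
  series:
    - {"jaw": 0,"delta_pos": [0,-0.5,0],"rotation": [0,0,0]}
    - {"jaw": 0,"delta_pos": [0,-1.3,-0.8],"rotation": [0,0,0]}
    - {"jaw": 0,"delta_pos": [0,-1.5,-2.3],"rotation": [0,0,0]}
    - {"jaw": 0,"delta_pos": [-2,-1.5,-2.8],"rotation": [0,0,0]}
    - {"jaw": 0,"delta_pos": [-5,-1.5,-2.8],"rotation": [0,0,0]}
    - {"jaw": 0,"delta_pos": [-9,-1.5,-2.8],"rotation": [0,0,0]}
    - {"jaw": 0,"delta_pos": [-13,-1.5,-2.8],"rotation": [0,0,0]}
    - {"jaw": 0,"delta_pos": [-17,-1.5,-2.8],"rotation": [0,0,0]}
    - {"jaw": 0,"delta_pos": [-20,-1.5,-2.8],"rotation": [0,0,0]}
    - {"jaw": 0,"delta_pos": [-21.7,-1.5,-2.3],"rotation": [0,0,0]}
    - {"jaw": 0,"delta_pos": [-22.3,-1.5,-1.3],"rotation": [0,0,0]}
    - {"jaw": 0,"delta_pos": [-22.3,-1.5,-0.2],"rotation": [0,0,0]}
    - {"jaw": 0,"delta_pos": [-22.3,-1.4,0.1],"rotation": [0,0,0]}
    - {"jaw": 0,"delta_pos": [-22.3,-1.1,0.1],"rotation": [0,0,0]}
    - {"jaw": 0,"delta_pos": [-22.3,-0.9,0.1],"rotation": [0,0,0]}
    - {"jaw": 0,"delta_pos": [-22.3,-0.75,0.1],"rotation": [0,0,0]}
    - {"jaw": 0,"delta_pos": [-22.3,-0.6,0.1],"rotation": [0,0,0]}

```text
time_s: 17.55
eef_pos: [0.5289, -0.1212, 0.0901]
eef_rot: [3.141, -0.0, 1.49]
contact_force: [0.3, -0.9, -1.2]
finger_gap: -0.0004
```

Call:
play_rows:
  series:
    - {"jaw": 0,"delta_pos": [0,0.15,0],"rotation": [0,0,0]}
    - {"jaw": 0,"delta_pos": [0,0.3,0],"rotation": [0,0,0]}
    - {"jaw": 0,"delta_pos": [0,0.5,0],"rotation": [0,0,0]}
    - {"jaw": 0,"delta_pos": [0,0.7,0],"rotation": [0,0,0]}
    - {"jaw": 0,"delta_pos": [0,0.9,0],"rotation": [0,0,0]}
    - {"jaw": 0,"delta_pos": [0,1.1,0],"rotation": [0,0,0]}
    - {"jaw": 0,"delta_pos": [0,1.3,0],"rotation": [0,0,0]}

```text
time_s: 18.25
eef_pos: [0.5414, -0.1226, 0.0898]
eef_rot: [-3.141, -0.0, 1.489]
contact_force: [-2.9, 1.3, 2.4]
finger_gap: -0.0
```

Call:
play_rows:
  series:
    - {"jaw": 0,"delta_pos": [0,-0.5,0],"rotation": [0,0,0]}
    - {"jaw": 0,"delta_pos": [0,-1.3,-0.8],"rotation": [0,0,0]}
    - {"jaw": 0,"delta_pos": [0,-1.5,-2.3],"rotation": [0,0,0]}
    - {"jaw": 0,"delta_pos": [2,-1.5,-2.8],"rotation": [0,0,0]}
    - {"jaw": 0,"delta_pos": [5,-1.5,-2.8],"rotation": [0,0,0]}
    - {"jaw": 0,"delta_pos": [9,-1.5,-2.8],"rotation": [0,0,0]}
    - {"jaw": 0,"delta_pos": [13,-1.5,-2.8],"rotation": [0,0,0]}
    - {"jaw": 0,"delta_pos": [17,-1.5,-2.8],"rotation": [0,0,0]}
    - {"jaw": 0,"delta_pos": [20,-1.5,-2.8],"rotation": [0,0,0]}
    - {"jaw": 0,"delta_pos": [21.7,-1.5,-2.3],"rotation": [0,0,0]}
    - {"jaw": 0,"delta_pos": [22.3,-1.5,-1.3],"rotation": [0,0,0]}
    - {"jaw": 0,"delta_pos": [22.3,-1.5,-0.2],"rotation": [0,0,0]}
    - {"jaw": 0,"delta_pos": [22.3,-1.4,0],"rotation": [0,0,0]}
    - {"jaw": 0,"delta_pos": [22.3,-1.1,0],"rotation": [0,0,0]}
    - {"jaw": 0,"delta_pos": [22.3,-0.9,0],"rotation": [0,0,0]}
    - {"jaw": 0,"delta_pos": [22.3,-0.75,0],"rotation": [0,0,0]}
    - {"jaw": 0,"delta_pos": [22.3,-0.6,0],"rotation": [0,0,0]}

```text
time_s: 19.95
eef_pos: [0.554, 0.0998, 0.0901]
eef_rot: [3.141, -0.0, 1.489]
contact_force: [-0.1, 0.3, 0.2]
finger_gap: 0.0002
```

Call:
play_rows:
  series:
    - {"jaw": 0,"delta_pos": [0,0.15,0],"rotation": [0,0,0]}
    - {"jaw": 0,"delta_pos": [0,0.3,0],"rotation": [0,0,0]}
    - {"jaw": 0,"delta_pos": [0,0.5,0],"rotation": [0,0,0]}
    - {"jaw": 0,"delta_pos": [0,0.7,0],"rotation": [0,0,0]}
    - {"jaw": 0,"delta_pos": [0,0.9,0],"rotation": [0,0,0]}
    - {"jaw": 0,"delta_pos": [0,1.1,0],"rotation": [0,0,0]}
    - {"jaw": 0,"delta_pos": [0,1.35,0],"rotation": [0,0,0]}

```text
time_s: 20.65
eef_pos: [0.567, 0.0991, 0.0898]
eef_rot: [-3.141, -0.0, 1.49]
contact_force: [-1.2, 0.5, 1.2]
finger_gap: 0.0004
```

Call:
play_rows:
  series:
    - {"jaw": 0,"delta_pos": [0,-0.5,0],"rotation": [0,0,0]}
    - {"jaw": 0,"delta_pos": [0,-1.3,-0.8],"rotation": [0,0,0]}
    - {"jaw": 0,"delta_pos": [0,-1.5,-2.3],"rotation": [0,0,0]}
    - {"jaw": 0,"delta_pos": [-2,-1.5,-2.8],"rotation": [0,0,0]}
    - {"jaw": 0,"delta_pos": [-5,-1.5,-2.8],"rotation": [0,0,0]}
    - {"jaw": 0,"delta_pos": [-9,-1.5,-2.8],"rotation": [0,0,0]}
    - {"jaw": 0,"delta_pos": [-13,-1.5,-2.8],"rotation": [0,0,0]}
    - {"jaw": 0,"delta_pos": [-17,-1.5,-2.8],"rotation": [0,0,0]}
    - {"jaw": 0,"delta_pos": [-20,-1.5,-2.8],"rotation": [0,0,0]}
    - {"jaw": 0,"delta_pos": [-21.7,-1.5,-2.3],"rotation": [0,0,0]}
    - {"jaw": 0,"delta_pos": [-22.3,-1.5,-1.3],"rotation": [0,0,0]}
    - {"jaw": 0,"delta_pos": [-22.3,-1.5,-0.2],"rotation": [0,0,0]}
    - {"jaw": 0,"delta_pos": [-22.3,-1.4,0],"rotation": [0,0,0]}
    - {"jaw": 0,"delta_pos": [-22.3,-1.1,0],"rotation": [0,0,0]}
    - {"jaw": 0,"delta_pos": [-22.3,-0.9,0],"rotation": [0,0,0]}
    - {"jaw": 0,"delta_pos": [-22.3,-0.75,0],"rotation": [0,0,0]}
    - {"jaw": 0,"delta_pos": [-22.3,-0.6,0],"rotation": [0,0,0]}

```text
time_s: 22.35
eef_pos: [0.5434, -0.1223, 0.0901]
eef_rot: [3.141, 0.0, 1.49]
contact_force: [0.6, 0.8, 0.0]
finger_gap: -0.0001
```

Call:
play_rows:
  series:
    - {"jaw": 0,"delta_pos": [0,0.15,0],"rotation": [0,0,0]}
    - {"jaw": 0,"delta_pos": [0,0.3,0],"rotation": [0,0,0]}
    - {"jaw": 0,"delta_pos": [0,0.5,0],"rotation": [0,0,0]}
    - {"jaw": 0,"delta_pos": [0,0.7,0],"rotation": [0,0,0]}
    - {"jaw": 0,"delta_pos": [0,0.9,0],"rotation": [0,0,0]}
    - {"jaw": 0,"delta_pos": [0,1.1,0],"rotation": [0,0,0]}
    - {"jaw": 0,"delta_pos": [0,1.35,0],"rotation": [0,0,0]}

```text
time_s: 23.05
eef_pos: [0.5562, -0.1237, 0.0897]
eef_rot: [-3.141, -0.0, 1.489]
contact_force: [-3.8, 1.1, 2.3]
finger_gap: 0.0002
```

```bash
python3 - <<'E'
from h import *
st=arm.get_state(); print(st["time_s"],st["eef_pos"])
im,d=arm.capture("top"); np.savez("t7.npz",im=im,d=d); cv2.imwrite("pics/t7.png",cv2.resize(im[215:410,230:430],None,fx=3,fy=3,interpolation=cv2.INTER_CUBIC))
E
```

```text
23.05 [ 0.55621408 -0.12373298  0.0897499 ]
```

View pics/t7.png

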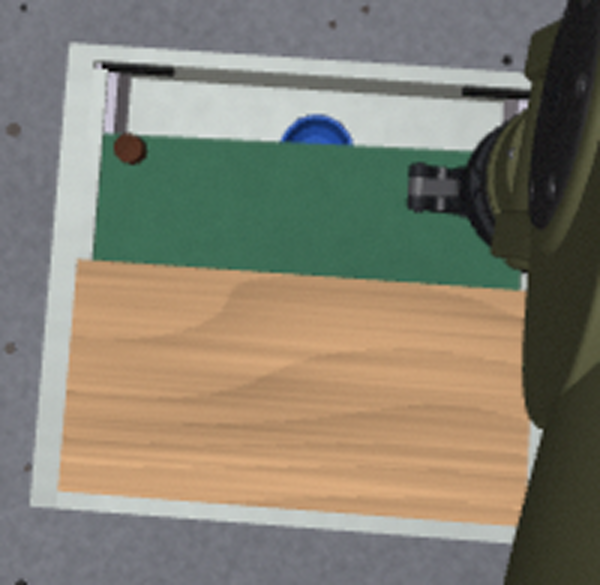

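Call:
play_rows:
  series:
    - {"jaw": 0,"delta_pos": [0,-0.5,0],"rotation": [0,0,0]}
    - {"jaw": 0,"delta_pos": [0,-1.3,-0.8],"rotation": [0,0,0]}
    - {"jaw": 0,"delta_pos": [0,-1.5,-2.3],"rotation": [0,0,0]}
    - {"jaw": 0,"delta_pos": [2,-1.5,-2.8],"rotation": [0,0,0]}
    - {"jaw": 0,"delta_pos": [5,-1.5,-2.8],"rotation": [0,0,0]}
    - {"jaw": 0,"delta_pos": [9,-1.5,-2.8],"rotation": [0,0,0]}
    - {"jaw": 0,"delta_pos": [13,-1.5,-2.8],"rotation": [0,0,0]}
    - {"jaw": 0,"delta_pos": [17,-1.5,-2.8],"rotation": [0,0,0]}
    - {"jaw": 0,"delta_pos": [20,-1.5,-2.8],"rotation": [0,0,0]}
    - {"jaw": 0,"delta_pos": [21.7,-1.5,-2.3],"rotation": [0,0,0]}
    - {"jaw": 0,"delta_pos": [22.3,-1.5,-1.3],"rotation": [0,0,0]}
    - {"jaw": 0,"delta_pos": [22.3,-1.5,-0.2],"rotation": [0,0,0]}
    - {"jaw": 0,"delta_pos": [22.3,-1.4,0],"rotation": [0,0,0]}
    - {"jaw": 0,"delta_pos": [22.3,-1.1,0],"rotation": [0,0,0]}
    - {"jaw": 0,"delta_pos": [22.3,-0.9,0],"rotation": [0,0,0]}
    - {"jaw": 0,"delta_pos": [22.3,-0.75,0],"rotation": [0,0,0]}
    - {"jaw": 0,"delta_pos": [22.3,-0.6,0],"rotation": [0,0,0]}

```text
time_s: 24.8
eef_pos: [0.569, 0.0986, 0.0902]
eef_rot: [3.141, -0.0, 1.489]
contact_force: [0.3, -0.1, -0.5]
finger_gap: -0.0003
```

Call:
play_rows:
  series:
    - {"jaw": 0,"delta_pos": [0,0.15,0],"rotation": [0,0,0]}
    - {"jaw": 0,"delta_pos": [0,0.3,0],"rotation": [0,0,0]}
    - {"jaw": 0,"delta_pos": [0,0.5,0],"rotation": [0,0,0]}
    - {"jaw": 0,"delta_pos": [0,0.7,0],"rotation": [0,0,0]}
    - {"jaw": 0,"delta_pos": [0,0.9,0],"rotation": [0,0,0]}
    - {"jaw": 0,"delta_pos": [0,1.1,0],"rotation": [0,0,0]}
    - {"jaw": 0,"delta_pos": [0,1.3,0],"rotation": [0,0,0]}

```text
time_s: 25.5
eef_pos: [0.5815, 0.0979, 0.0898]
eef_rot: [-3.142, 0.0, 1.49]
contact_force: [-2.2, -0.6, 0.5]
finger_gap: -0.0003
```

Call:
play_rows:
  series:
    - {"jaw": 0,"delta_pos": [0,-0.5,0],"rotation": [0,0,0]}
    - {"jaw": 0,"delta_pos": [0,-1.3,-0.8],"rotation": [0,0,0]}
    - {"jaw": 0,"delta_pos": [0,-1.5,-2.3],"rotation": [0,0,0]}
    - {"jaw": 0,"delta_pos": [-2,-1.5,-2.8],"rotation": [0,0,0]}
    - {"jaw": 0,"delta_pos": [-5,-1.5,-2.8],"rotation": [0,0,0]}
    - {"jaw": 0,"delta_pos": [-9,-1.5,-2.8],"rotation": [0,0,0]}
    - {"jaw": 0,"delta_pos": [-13,-1.5,-2.8],"rotation": [0,0,0]}
    - {"jaw": 0,"delta_pos": [-17,-1.5,-2.8],"rotation": [0,0,0]}
    - {"jaw": 0,"delta_pos": [-20,-1.5,-2.8],"rotation": [0,0,0]}
    - {"jaw": 0,"delta_pos": [-21.7,-1.5,-2.3],"rotation": [0,0,0]}
    - {"jaw": 0,"delta_pos": [-22.3,-1.5,-1.3],"rotation": [0,0,0]}
    - {"jaw": 0,"delta_pos": [-22.3,-1.5,-0.2],"rotation": [0,0,0]}
    - {"jaw": 0,"delta_pos": [-22.3,-1.4,0],"rotation": [0,0,0]}
    - {"jaw": 0,"delta_pos": [-22.3,-1.1,0],"rotation": [0,0,0]}
    - {"jaw": 0,"delta_pos": [-22.3,-0.9,0],"rotation": [0,0,0]}
    - {"jaw": 0,"delta_pos": [-22.3,-0.75,0],"rotation": [0,0,0]}
    - {"jaw": 0,"delta_pos": [-22.3,-0.6,0],"rotation": [0,0,0]}

```text
time_s: 27.2
eef_pos: [0.5579, -0.1235, 0.0901]
eef_rot: [3.141, 0.0, 1.49]
contact_force: [0.2, 0.1, 0.2]
finger_gap: -0.0
```

Call:
play_rows:
  series:
    - {"jaw": 0,"delta_pos": [0,0.15,0],"rotation": [0,0,0]}
    - {"jaw": 0,"delta_pos": [0,0.3,0],"rotation": [0,0,0]}
    - {"jaw": 0,"delta_pos": [0,0.5,0],"rotation": [0,0,0]}
    - {"jaw": 0,"delta_pos": [0,0.7,0],"rotation": [0,0,0]}
    - {"jaw": 0,"delta_pos": [0,0.9,0],"rotation": [0,0,0]}
    - {"jaw": 0,"delta_pos": [0,1.1,0],"rotation": [0,0,0]}
    - {"jaw": 0,"delta_pos": [0,1.3,0],"rotation": [0,0,0]}

```text
time_s: 27.9
eef_pos: [0.5703, -0.1249, 0.0898]
eef_rot: [-3.141, -0.0, 1.489]
contact_force: [-2.2, 1.2, 2.6]
finger_gap: -0.0004
```

Call:
play_rows:
  series:
    - {"jaw": 0,"delta_pos": [0,-0.5,0],"rotation": [0,0,0]}
    - {"jaw": 0,"delta_pos": [0,-1.3,-0.8],"rotation": [0,0,0]}
    - {"jaw": 0,"delta_pos": [0,-1.5,-2.3],"rotation": [0,0,0]}
    - {"jaw": 0,"delta_pos": [2,-1.5,-2.8],"rotation": [0,0,0]}
    - {"jaw": 0,"delta_pos": [5,-1.5,-2.8],"rotation": [0,0,0]}
    - {"jaw": 0,"delta_pos": [9,-1.5,-2.8],"rotation": [0,0,0]}
    - {"jaw": 0,"delta_pos": [13,-1.5,-2.8],"rotation": [0,0,0]}
    - {"jaw": 0,"delta_pos": [17,-1.5,-2.8],"rotation": [0,0,0]}
    - {"jaw": 0,"delta_pos": [20,-1.5,-2.8],"rotation": [0,0,0]}
    - {"jaw": 0,"delta_pos": [21.7,-1.5,-2.3],"rotation": [0,0,0]}
    - {"jaw": 0,"delta_pos": [22.3,-1.5,-1.3],"rotation": [0,0,0]}
    - {"jaw": 0,"delta_pos": [22.3,-1.5,-0.2],"rotation": [0,0,0]}
    - {"jaw": 0,"delta_pos": [22.3,-1.4,0],"rotation": [0,0,0]}
    - {"jaw": 0,"delta_pos": [22.3,-1.1,0],"rotation": [0,0,0]}
    - {"jaw": 0,"delta_pos": [22.3,-0.9,0],"rotation": [0,0,0]}
    - {"jaw": 0,"delta_pos": [22.3,-0.75,0],"rotation": [0,0,0]}
    - {"jaw": 0,"delta_pos": [22.3,-0.6,0],"rotation": [0,0,0]}

```text
time_s: 29.6
eef_pos: [0.5829, 0.0974, 0.0902]
eef_rot: [3.141, -0.0, 1.489]
contact_force: [0.4, -0.7, -0.6]
finger_gap: 0.0001
```

Call:
play_rows:
  series:
    - {"jaw": 0,"delta_pos": [0,0.15,0],"rotation": [0,0,0]}
    - {"jaw": 0,"delta_pos": [0,0.3,0],"rotation": [0,0,0]}
    - {"jaw": 0,"delta_pos": [0,0.5,0],"rotation": [0,0,0]}
    - {"jaw": 0,"delta_pos": [0,0.7,0],"rotation": [0,0,0]}
    - {"jaw": 0,"delta_pos": [0,0.9,0],"rotation": [0,0,0]}
    - {"jaw": 0,"delta_pos": [0,1.1,0],"rotation": [0,0,0]}
    - {"jaw": 0,"delta_pos": [0,1.3,0],"rotation": [0,0,0]}

```text
time_s: 30.3
eef_pos: [0.5954, 0.0968, 0.0898]
eef_rot: [-3.142, 0.0, 1.49]
contact_force: [-1.2, -1.4, 1.1]
finger_gap: -0.0005
```

```bash
python3 - <<'E'
from h import *
st=arm.get_state(); print(st["time_s"],st["eef_pos"])
for n in("top","wrist"):
    c=cal(n); im,d=arm.capture(n); np.savez(n+"8.npz",im=im,d=d,T=c[4]); cv2.imwrite(f"pics/{n}8.png",im if n=="wrist" else cv2.resize(im[215:410,230:430],None,fx=3,fy=3,interpolation=cv2.INTER_CUBIC))
E
```

```text
30.3 [0.5954428  0.09679786 0.08979213]
```

View pics/top8.png

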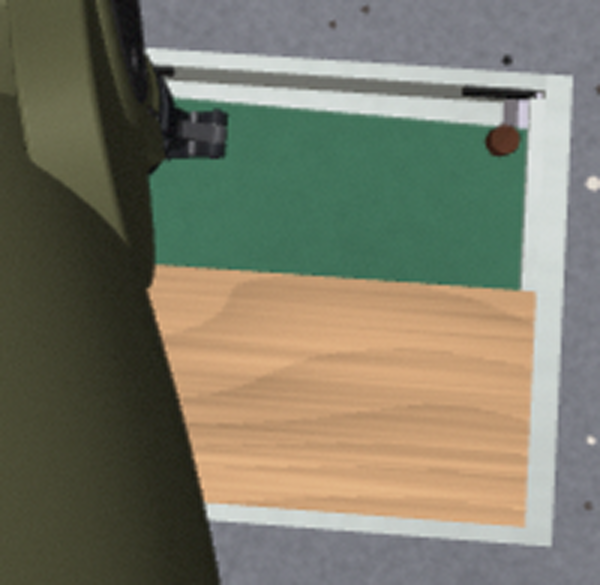

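View pics/wrist8.png

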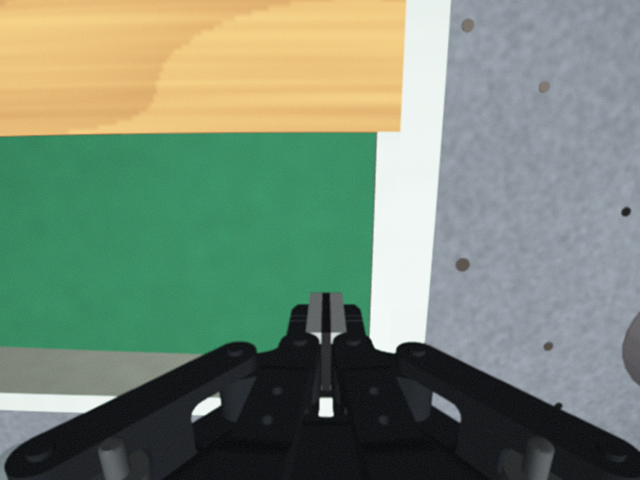

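Call:
play_rows:
  series:
    - {"jaw": 0,"delta_pos": [0,-0.5,0],"rotation": [0,0,0]}
    - {"jaw": 0,"delta_pos": [0,-1.3,-0.8],"rotation": [0,0,0]}
    - {"jaw": 0,"delta_pos": [0,-1.5,-2.3],"rotation": [0,0,0]}
    - {"jaw": 0,"delta_pos": [-2,-1.5,-2.8],"rotation": [0,0,0]}
    - {"jaw": 0,"delta_pos": [-5,-1.5,-2.8],"rotation": [0,0,0]}
    - {"jaw": 0,"delta_pos": [-9,-1.5,-2.8],"rotation": [0,0,0]}
    - {"jaw": 0,"delta_pos": [-13,-1.5,-2.8],"rotation": [0,0,0]}
    - {"jaw": 0,"delta_pos": [-17,-1.5,-2.8],"rotation": [0,0,0]}
    - {"jaw": 0,"delta_pos": [-20,-1.5,-2.8],"rotation": [0,0,0]}
    - {"jaw": 0,"delta_pos": [-21.7,-1.5,-2.3],"rotation": [0,0,0]}
    - {"jaw": 0,"delta_pos": [-22.3,-1.5,-1.3],"rotation": [0,0,0]}
    - {"jaw": 0,"delta_pos": [-22.3,-1.5,-0.2],"rotation": [0,0,0]}
    - {"jaw": 0,"delta_pos": [-22.3,-1.4,0],"rotation": [0,0,0]}
    - {"jaw": 0,"delta_pos": [-22.3,-1.1,0],"rotation": [0,0,0]}
    - {"jaw": 0,"delta_pos": [-22.3,-0.9,0],"rotation": [0,0,0]}
    - {"jaw": 0,"delta_pos": [-22.3,-0.75,0],"rotation": [0,0,0]}
    - {"jaw": 0,"delta_pos": [-22.3,-0.6,0],"rotation": [0,0,0]}

```text
time_s: 32.1
eef_pos: [0.5718, -0.1247, 0.0901]
eef_rot: [3.141, 0.0, 1.49]
contact_force: [1.2, 0.2, 0.4]
finger_gap: -0.0001
```

Call:
play_rows:
  series:
    - {"jaw": 0,"delta_pos": [0,0.15,0],"rotation": [0,0,0]}
    - {"jaw": 0,"delta_pos": [0,0.3,0],"rotation": [0,0,0]}
    - {"jaw": 0,"delta_pos": [0,0.5,0],"rotation": [0,0,0]}
    - {"jaw": 0,"delta_pos": [0,0.7,0],"rotation": [0,0,0]}
    - {"jaw": 0,"delta_pos": [0,0.9,0],"rotation": [0,0,0]}
    - {"jaw": 0,"delta_pos": [0,1.1,0],"rotation": [0,0,0]}
    - {"jaw": 0,"delta_pos": [0,1.2,0],"rotation": [0,0,0]}

```text
time_s: 32.8
eef_pos: [0.5834, -0.126, 0.0898]
eef_rot: [3.142, 0.0, 1.489]
contact_force: [-2.0, 0.4, 1.8]
finger_gap: -0.0003
```

Call:
play_rows:
  series:
    - {"jaw": 0,"delta_pos": [0,-0.5,0],"rotation": [0,0,0]}
    - {"jaw": 0,"delta_pos": [0,-1.3,-0.8],"rotation": [0,0,0]}
    - {"jaw": 0,"delta_pos": [0,-1.5,-2.3],"rotation": [0,0,0]}
    - {"jaw": 0,"delta_pos": [2,-1.5,-2.8],"rotation": [0,0,0]}
    - {"jaw": 0,"delta_pos": [5,-1.5,-2.8],"rotation": [0,0,0]}
    - {"jaw": 0,"delta_pos": [9,-1.5,-2.8],"rotation": [0,0,0]}
    - {"jaw": 0,"delta_pos": [13,-1.5,-2.8],"rotation": [0,0,0]}
    - {"jaw": 0,"delta_pos": [17,-1.5,-2.8],"rotation": [0,0,0]}
    - {"jaw": 0,"delta_pos": [20,-1.5,-2.8],"rotation": [0,0,0]}
    - {"jaw": 0,"delta_pos": [21.7,-1.5,-2.3],"rotation": [0,0,0]}
    - {"jaw": 0,"delta_pos": [22.3,-1.5,-1.3],"rotation": [0,0,0]}
    - {"jaw": 0,"delta_pos": [22.3,-1.5,-0.2],"rotation": [0,0,0]}
    - {"jaw": 0,"delta_pos": [22.3,-1.4,0],"rotation": [0,0,0]}
    - {"jaw": 0,"delta_pos": [22.3,-1.1,0],"rotation": [0,0,0]}
    - {"jaw": 0,"delta_pos": [22.3,-0.9,0],"rotation": [0,0,0]}
    - {"jaw": 0,"delta_pos": [22.3,-0.75,0],"rotation": [0,0,0]}
    - {"jaw": 0,"delta_pos": [22.3,-0.6,0],"rotation": [0,0,0]}

```text
time_s: 34.5
eef_pos: [0.5959, 0.0964, 0.0902]
eef_rot: [3.141, -0.0, 1.489]
contact_force: [-0.2, 0.7, 0.0]
finger_gap: 0.0
```

Call:
play_rows:
  series:
    - {"jaw": 0,"delta_pos": [0,0.15,0],"rotation": [0,0,0]}
    - {"jaw": 0,"delta_pos": [0,0.3,0],"rotation": [0,0,0]}
    - {"jaw": 0,"delta_pos": [0,0.45,0],"rotation": [0,0,0]}
    - {"jaw": 0,"delta_pos": [0,0.6,0],"rotation": [0,0,0]}
    - {"jaw": 0,"delta_pos": [0,0.7,0],"rotation": [0,0,0]}
    - {"jaw": 0,"delta_pos": [0,0.8,0],"rotation": [0,0,0]}

```text
time_s: 35.1
eef_pos: [0.6032, 0.0961, 0.0898]
eef_rot: [-3.141, 0.0, 1.49]
contact_force: [-1.9, -0.4, 2.0]
finger_gap: -0.0001
```

Call:
play_rows:
  series:
    - {"jaw": 0,"delta_pos": [0,0.1,0],"rotation": [0,0,0]}
    - {"jaw": 0,"delta_pos": [0,0.2,0],"rotation": [0,0,0]}

```text
time_s: 35.3
eef_pos: [0.6053, 0.0959, 0.0898]
eef_rot: [-3.141, 0.0, 1.489]
contact_force: [-2.0, -0.1, 1.2]
finger_gap: -0.0002
```

Call:
play_rows:
  series:
    - {"jaw": 0,"delta_pos": [0,0.05,0],"rotation": [0,0,0]}
    - {"jaw": 0,"delta_pos": [0,0.1,0],"rotation": [0,0,0]}

```text
time_s: 35.5
eef_pos: [0.6063, 0.0959, 0.0898]
eef_rot: [-3.142, 0.0, 1.49]
contact_force: [-2.5, -0.6, 2.0]
finger_gap: -0.0
```

Call:
play_rows:
  series:
    - {"jaw": 0,"delta_pos": [0,0.05,0],"rotation": [0,0,0]}
    - {"jaw": 0,"delta_pos": [0,0.1,0],"rotation": [0,0,0]}

```text
time_s: 35.7
eef_pos: [0.6073, 0.0958, 0.0898]
eef_rot: [-3.142, 0.0, 1.49]
contact_force: [-1.3, -0.1, 1.2]
finger_gap: 0.0001
```

Call:
play_rows:
  series:
    - {"jaw": 0,"delta_pos": [0,-0.5,0],"rotation": [0,0,0]}
    - {"jaw": 0,"delta_pos": [0,-1.3,-0.8],"rotation": [0,0,0]}
    - {"jaw": 0,"delta_pos": [0,-1.5,-2.3],"rotation": [0,0,0]}
    - {"jaw": 0,"delta_pos": [-2,-1.5,-2.8],"rotation": [0,0,0]}
    - {"jaw": 0,"delta_pos": [-5,-1.5,-2.8],"rotation": [0,0,0]}
    - {"jaw": 0,"delta_pos": [-9,-1.5,-2.8],"rotation": [0,0,0]}
    - {"jaw": 0,"delta_pos": [-13,-1.5,-2.8],"rotation": [0,0,0]}
    - {"jaw": 0,"delta_pos": [-17,-1.5,-2.8],"rotation": [0,0,0]}
    - {"jaw": 0,"delta_pos": [-20,-1.5,-2.8],"rotation": [0,0,0]}
    - {"jaw": 0,"delta_pos": [-21.7,-1.5,-2.3],"rotation": [0,0,0]}
    - {"jaw": 0,"delta_pos": [-22.3,-1.5,-1.3],"rotation": [0,0,0]}
    - {"jaw": 0,"delta_pos": [-22.3,-1.5,-0.2],"rotation": [0,0,0]}
    - {"jaw": 0,"delta_pos": [-22.3,-1.3,0],"rotation": [0,0,0]}
    - {"jaw": 0,"delta_pos": [-22.3,-1.0,0],"rotation": [0,0,0]}
    - {"jaw": 0,"delta_pos": [-22.3,-0.8,0],"rotation": [0,0,0]}
    - {"jaw": 0,"delta_pos": [-22.3,-0.65,0],"rotation": [0,0,0]}
    - {"jaw": 0,"delta_pos": [-22.3,-0.55,0],"rotation": [0,0,0]}

```text
time_s: 37.4
eef_pos: [0.5843, -0.1257, 0.0901]
eef_rot: [3.141, 0.0, 1.49]
contact_force: [0.1, 0.6, -0.0]
finger_gap: 0.0002
```

Call:
play_rows:
  series:
    - {"jaw": 0,"delta_pos": [0,0.1,0],"rotation": [0,0,0]}
    - {"jaw": 0,"delta_pos": [0,0.2,0],"rotation": [0,0,0]}
    - {"jaw": 0,"delta_pos": [0,0.3,0],"rotation": [0,0,0]}
    - {"jaw": 0,"delta_pos": [0,0.4,0],"rotation": [0,0,0]}
    - {"jaw": 0,"delta_pos": [0,0.5,0],"rotation": [0,0,0]}

```text
time_s: 37.9
eef_pos: [0.5885, -0.1264, 0.0898]
eef_rot: [-3.141, -0.0, 1.489]
contact_force: [-1.8, 0.3, 1.9]
finger_gap: 0.0001
```

Call:
play_rows:
  series:
    - {"jaw": 0,"delta_pos": [0,0.05,0],"rotation": [0,0,0]}
    - {"jaw": 0,"delta_pos": [0,0.1,0],"rotation": [0,0,0]}

```text
time_s: 38.1
eef_pos: [0.5897, -0.1266, 0.0898]
eef_rot: [-3.141, -0.0, 1.489]
contact_force: [-1.2, 1.2, 1.3]
finger_gap: -0.0
```

```bash
python3 - <<'E'
from h import *
st=arm.get_state(); print(st["time_s"],st["eef_pos"],st["contact_force"])
for n in("top","wrist"):
    c=cal(n); im,d=arm.capture(n); np.savez(n+"9.npz",im=im,d=d,T=c[4]); cv2.imwrite(f"pics/{n}9.png",im if n=="wrist" else cv2.resize(im[215:315,230:430],None,fx=4,fy=4,interpolation=cv2.INTER_CUBIC))
E
```

```text
38.1 [ 0.58965783 -0.12655493  0.0897696 ] [-1.20723677  1.20184636  1.32094818]
```

View pics/top9.png

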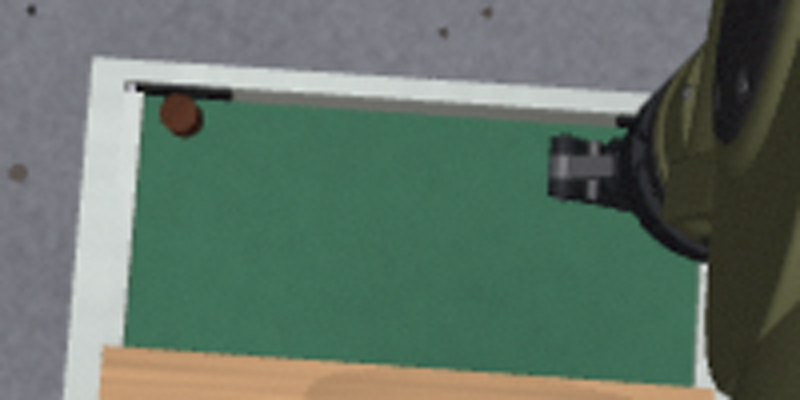

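View pics/wrist9.png

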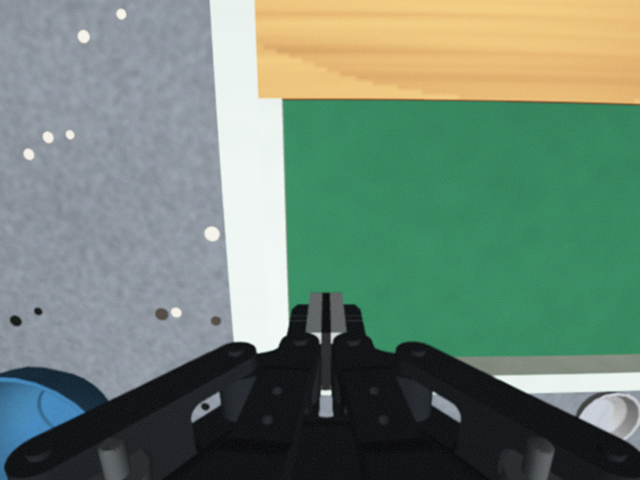

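Call:
play_rows:
  series:
    - {"jaw": 0,"delta_pos": [0,0.05,0],"rotation": [0,0,0]}
    - {"jaw": 0,"delta_pos": [0,0.1,0],"rotation": [0,0,0]}

```text
time_s: 38.4
eef_pos: [0.5903, -0.1266, 0.0898]
eef_rot: [-3.141, 0.0, 1.489]
contact_force: [-4.7, 1.1, 3.7]
finger_gap: -0.0
```

Call:
play_rows:
  series:
    - {"jaw": 0,"delta_pos": [0,0.05,0],"rotation": [0,0,0]}
    - {"jaw": 0,"delta_pos": [0,0.1,0],"rotation": [0,0,0]}

```text
time_s: 38.6
eef_pos: [0.5903, -0.1266, 0.0897]
eef_rot: [-3.139, 0.0, 1.489]
contact_force: [-8.0, 1.0, 7.0]
finger_gap: -0.0001
```

Call:
play_rows:
  series:
    - {"jaw": 0,"delta_pos": [0,0.05,0],"rotation": [0,0,0]}
    - {"jaw": 0,"delta_pos": [0,0.1,0],"rotation": [0,0,0]}

```text
time_s: 38.8
eef_pos: [0.5904, -0.1266, 0.0897]
eef_rot: [-3.138, 0.0, 1.489]
contact_force: [-10.9, 1.8, 8.7]
finger_gap: 0.0003
```

Call:
play_rows:
  series:
    - {"jaw": 0,"delta_pos": [0,-0.6,0],"rotation": [0,0,0]}
    - {"jaw": 0,"delta_pos": [0,-1.5,-0.8],"rotation": [0,0,0]}
    - {"jaw": 0,"delta_pos": [0,-1.7,-2.3],"rotation": [0,0,0]}
    - {"jaw": 0,"delta_pos": [2,-1.7,-2.8],"rotation": [0,0,0]}
    - {"jaw": 0,"delta_pos": [5,-1.7,-2.8],"rotation": [0,0,0]}
    - {"jaw": 0,"delta_pos": [9,-1.7,-2.8],"rotation": [0,0,0]}
    - {"jaw": 0,"delta_pos": [13,-1.7,-2.8],"rotation": [0,0,0]}
    - {"jaw": 0,"delta_pos": [17,-1.7,-2.8],"rotation": [0,0,0]}
    - {"jaw": 0,"delta_pos": [20,-1.7,-2.8],"rotation": [0,0,0]}
    - {"jaw": 0,"delta_pos": [21.7,-1.7,-2.3],"rotation": [0,0,0]}
    - {"jaw": 0,"delta_pos": [22.3,-1.7,-1.3],"rotation": [0,0,0]}
    - {"jaw": 0,"delta_pos": [22.3,-1.7,-0.3],"rotation": [0,0,0]}
    - {"jaw": 0,"delta_pos": [22.3,-1.5,0],"rotation": [0,0,0]}
    - {"jaw": 0,"delta_pos": [22.3,-1.2,0],"rotation": [0,0,0]}
    - {"jaw": 0,"delta_pos": [22.3,-0.9,0],"rotation": [0,0,0]}
    - {"jaw": 0,"delta_pos": [22.3,-0.7,0],"rotation": [0,0,0]}
    - {"jaw": 0,"delta_pos": [22.3,-0.55,0],"rotation": [0,0,0]}

```text
time_s: 40.5
eef_pos: [0.6059, 0.0955, 0.0902]
eef_rot: [3.141, -0.0, 1.489]
contact_force: [-0.8, 0.7, 0.6]
finger_gap: 0.0001
```

Call:
play_rows:
  series:
    - {"jaw": 0,"delta_pos": [0,0.1,0],"rotation": [0,0,0]}
    - {"jaw": 0,"delta_pos": [0,0.15,0],"rotation": [0,0,0]}

```text
time_s: 40.7
eef_pos: [0.607, 0.0958, 0.0899]
eef_rot: [3.141, -0.0, 1.489]
contact_force: [-0.9, 0.8, 0.4]
finger_gap: 0.0001
```

Call:
play_rows:
  series:
    - {"jaw": 0,"delta_pos": [0,0.05,0],"rotation": [0,0,0]}
    - {"jaw": 0,"delta_pos": [0,0.1,0],"rotation": [0,0,0]}

```text
time_s: 40.9
eef_pos: [0.6077, 0.0958, 0.0898]
eef_rot: [-3.142, 0.0, 1.49]
contact_force: [-0.2, 0.4, 0.8]
finger_gap: 0.0002
```

Call:
play_rows:
  series:
    - {"jaw": 0,"delta_pos": [0,0.05,0],"rotation": [0,0,0]}
    - {"jaw": 0,"delta_pos": [0,0.1,0],"rotation": [0,0,0]}

```text
time_s: 41.1
eef_pos: [0.6084, 0.0958, 0.0898]
eef_rot: [-3.141, -0.0, 1.49]
contact_force: [-2.6, 0.5, 1.1]
finger_gap: -0.0
```

Call:
play_rows:
  series:
    - {"jaw": 0,"delta_pos": [0,0.05,0],"rotation": [0,0,0]}
    - {"jaw": 0,"delta_pos": [0,0.1,0],"rotation": [0,0,0]}

```text
time_s: 41.3
eef_pos: [0.6086, 0.0957, 0.0897]
eef_rot: [-3.139, -0.0, 1.49]
contact_force: [-6.8, 0.2, 4.0]
finger_gap: 0.0
```

Call:
play_rows:
  series:
    - {"jaw": 0,"delta_pos": [0,0.05,0],"rotation": [0,0,0]}
    - {"jaw": 0,"delta_pos": [0,0.1,0],"rotation": [0,0,0]}

```text
time_s: 41.5
eef_pos: [0.6086, 0.0957, 0.0897]
eef_rot: [-3.138, -0.0, 1.49]
contact_force: [-9.6, 1.0, 7.2]
finger_gap: -0.0001
```

Call:
play_rows:
  series:
    - {"jaw": 0,"delta_pos": [0,0,-0.1],"rotation": [0,0,0]}
    - {"jaw": 0,"delta_pos": [0,0.05,-0.1],"rotation": [0,0,0]}

```text
time_s: 41.7
eef_pos: [0.6086, 0.0957, 0.0899]
eef_rot: [-3.137, -0.0, 1.49]
contact_force: [-9.4, 0.6, 2.8]
finger_gap: 0.0001
```

Call:
play_rows:
  series:
    - {"jaw": 0,"delta_pos": [0,0.07,-0.03],"rotation": [0,0,0]}
    - {"jaw": 0,"delta_pos": [0,0.1,-0.05],"rotation": [0,0,0]}

```text
time_s: 41.9
eef_pos: [0.6086, 0.0957, 0.0899]
eef_rot: [-3.135, -0.0, 1.49]
contact_force: [-8.7, 1.8, 1.1]
finger_gap: -0.0002
```

Call:
play_rows:
  series:
    - {"jaw": 0,"delta_pos": [0,0.07,0],"rotation": [0,0,0]}
    - {"jaw": 0,"delta_pos": [0,0.1,0],"rotation": [0,0,0]}

```text
time_s: 42.1
eef_pos: [0.6087, 0.0957, 0.0899]
eef_rot: [-3.133, -0.0, 1.49]
contact_force: [-13.2, 1.1, 5.2]
finger_gap: -0.0003
```

```bash
python3 - <<'E'
from h import *
for i in range(2):
    st=arm.get_state(); print(st["time_s"],st["contact_force"],st["torque"])
E
```

```text
42.1 [-13.16426301   1.12640752   5.15209966] [0.33611074 2.61616027 0.03668565]
42.1 [-13.16426301   1.12640752   5.15209966] [0.33611074 2.61616027 0.03668565]
```

Call:
play_rows:
  series:
    - {"jaw": 0,"delta_pos": [0,0.01,0],"rotation": [0,0,0]}
    - {"jaw": 0,"delta_pos": [0,0.01,0],"rotation": [0,0,0]}

```text
time_s: 42.3
eef_pos: [0.6087, 0.0957, 0.0899]
eef_rot: [-3.133, -0.0, 1.49]
contact_force: [-11.8, 1.6, 3.5]
finger_gap: 0.0003
```

Call:
play_rows:
  series:
    - {"jaw": 0,"delta_pos": [0,0,0],"rotation": [0,0,0]}

```text
time_s: 42.4
eef_pos: [0.6087, 0.0957, 0.0899]
eef_rot: [-3.133, -0.0, 1.49]
contact_force: [-12.0, 1.7, 4.0]
finger_gap: 0.0001
```

Call:
play_rows:
  series:
    - {"jaw": 0,"delta_pos": [0,0,0],"rotation": [0,0,0]}

```text
time_s: 42.5
eef_pos: [0.6087, 0.0957, 0.0899]
eef_rot: [-3.133, -0.0, 1.49]
contact_force: [-12.2, 1.2, 4.3]
finger_gap: 0.0001
```

Call:
play_rows:
  series:
    - {"jaw": 0,"delta_pos": [0,0,0],"rotation": [0,0,0]}

```text
time_s: 42.6
eef_pos: [0.6087, 0.0957, 0.0899]
eef_rot: [-3.133, -0.0, 1.49]
contact_force: [-11.9, 1.2, 4.5]
finger_gap: 0.0001
```

Call:
play_rows:
  series:
    - {"jaw": 0,"delta_pos": [0,0.025,0],"rotation": [0,0,0]}
    - {"jaw": 0,"delta_pos": [0,0.05,0],"rotation": [0,0,0]}
    - {"jaw": 0,"delta_pos": [0,0.05,0],"rotation": [0,0,0]}

```text
time_s: 42.9
eef_pos: [0.6087, 0.0957, 0.0899]
eef_rot: [-3.132, -0.0, 1.49]
contact_force: [-13.5, 2.0, 5.2]
finger_gap: 0.0005
```

Call:
play_rows:
  series:
    - {"jaw": 0,"delta_pos": [0,0,0],"rotation": [0,0,0]}

```text
time_s: 43.0
eef_pos: [0.6087, 0.0957, 0.0899]
eef_rot: [-3.132, -0.0, 1.49]
contact_force: [-14.0, 1.5, 5.4]
finger_gap: 0.0
```

Call:
play_rows:
  series:
    - {"jaw": 0,"delta_pos": [0,0,0],"rotation": [0,0,0]}

```text
time_s: 43.1
eef_pos: [0.6087, 0.0957, 0.0899]
eef_rot: [-3.132, -0.0, 1.49]
contact_force: [-13.7, 2.4, 5.3]
finger_gap: 0.0
```

Call:
play_rows:
  series:
    - {"jaw": 0,"delta_pos": [0,-0.01,0],"rotation": [0,0,0]}
    - {"jaw": 0,"delta_pos": [0,-0.01,0],"rotation": [0,0,0]}
    - {"jaw": 0,"delta_pos": [0,-0.01,0],"rotation": [0,0,0]}

```text
time_s: 43.4
eef_pos: [0.6087, 0.0957, 0.0898]
eef_rot: [-3.132, -0.0, 1.49]
contact_force: [-12.4, 2.0, 5.4]
finger_gap: -0.0002
```

Call:
play_rows:
  series:
    - {"jaw": 0,"delta_pos": [0,0,0],"rotation": [0,0,0]}
    - {"jaw": 0,"delta_pos": [0,0,0],"rotation": [0,0,0]}

```text
time_s: 43.6
eef_pos: [0.6087, 0.0957, 0.0899]
eef_rot: [-3.132, -0.0, 1.49]
contact_force: [-13.3, 0.7, 4.6]
finger_gap: 0.0002
```

Call:
play_rows:
  series:
    - {"jaw": 0,"delta_pos": [0,-0.25,0],"rotation": [0,0,0]}
    - {"jaw": 0,"delta_pos": [0,-0.6,0],"rotation": [0,0,0]}
    - {"jaw": 0,"delta_pos": [0,-1.5,-0.6],"rotation": [0,0,0]}
    - {"jaw": 0,"delta_pos": [0,-2,-2.2],"rotation": [0,0,0]}
    - {"jaw": 0,"delta_pos": [-2,-2,-2.8],"rotation": [0,0,0]}
    - {"jaw": 0,"delta_pos": [-5,-2,-2.8],"rotation": [0,0,0]}
    - {"jaw": 0,"delta_pos": [-9,-2,-2.8],"rotation": [0,0,0]}
    - {"jaw": 0,"delta_pos": [-13,-2,-2.8],"rotation": [0,0,0]}
    - {"jaw": 0,"delta_pos": [-17,-2,-2.8],"rotation": [0,0,0]}
    - {"jaw": 0,"delta_pos": [-20,-2,-2.8],"rotation": [0,0,0]}
    - {"jaw": 0,"delta_pos": [-21.7,-2,-2.3],"rotation": [0,0,0]}
    - {"jaw": 0,"delta_pos": [-22.3,-2,-1.3],"rotation": [0,0,0]}
    - {"jaw": 0,"delta_pos": [-22.3,-2,-0.3],"rotation": [0,0,0]}
    - {"jaw": 0,"delta_pos": [-22.3,-1.8,0],"rotation": [0,0,0]}
    - {"jaw": 0,"delta_pos": [-22.3,-1.5,0],"rotation": [0,0,0]}
    - {"jaw": 0,"delta_pos": [-22.3,-1.2,0],"rotation": [0,0,0]}
    - {"jaw": 0,"delta_pos": [-22.3,-0.95,0],"rotation": [0,0,0]}
    - {"jaw": 0,"delta_pos": [-22.3,-0.75,0],"rotation": [0,0,0]}

```text
time_s: 45.4
eef_pos: [0.5889, -0.126, 0.0916]
eef_rot: [3.141, 0.0, 1.49]
contact_force: [-0.5, 0.2, -0.3]
finger_gap: -0.0001
```

Call:
play_rows:
  series:
    - {"jaw": 0,"delta_pos": [0,0.1,0],"rotation": [0,0,0]}
    - {"jaw": 0,"delta_pos": [0,0.2,0],"rotation": [0,0,0]}

```text
time_s: 45.6
eef_pos: [0.5902, -0.1265, 0.0914]
eef_rot: [-3.142, -0.0, 1.489]
contact_force: [-1.9, 1.0, 0.8]
finger_gap: 0.0
```

Call:
play_rows:
  series:
    - {"jaw": 0,"delta_pos": [0,0.05,0],"rotation": [0,0,0]}
    - {"jaw": 0,"delta_pos": [0,0.1,0],"rotation": [0,0,0]}

```text
time_s: 45.8
eef_pos: [0.5903, -0.1265, 0.0913]
eef_rot: [-3.14, -0.0, 1.489]
contact_force: [-3.9, 0.8, 3.1]
finger_gap: 0.0002
```

Call:
play_rows:
  series:
    - {"jaw": 0,"delta_pos": [0,0.07,-0.03],"rotation": [0,0,0]}
    - {"jaw": 0,"delta_pos": [0,0.14,-0.06],"rotation": [0,0,0]}
    - {"jaw": 0,"delta_pos": [0,0.2,-0.1],"rotation": [0,0,0]}

```text
time_s: 46.1
eef_pos: [0.5904, -0.1265, 0.0914]
eef_rot: [-3.136, -0.0, 1.489]
contact_force: [-8.4, -0.1, 1.4]
finger_gap: -0.0002
```

Call:
play_rows:
  series:
    - {"jaw": 0,"delta_pos": [0,0.04,0],"rotation": [0,0,0]}
    - {"jaw": 0,"delta_pos": [0,0.08,0],"rotation": [0,0,0]}

```text
time_s: 46.3
eef_pos: [0.5904, -0.1265, 0.0913]
eef_rot: [-3.135, -0.0, 1.489]
contact_force: [-9.8, 1.2, 4.4]
finger_gap: -0.0001
```

Call:
play_rows:
  series:
    - {"jaw": 0,"delta_pos": [0,0,0],"rotation": [0,0,0]}

```text
time_s: 46.4
eef_pos: [0.5904, -0.1265, 0.0913]
eef_rot: [-3.135, -0.0, 1.489]
contact_force: [-9.5, 1.6, 4.1]
finger_gap: -0.0002
```

Steady at about 9.7 N, and it needs about 13.5 N, so I'll add roughly 1.3 mm.

Call:
play_rows:
  series:
    - {"jaw": 0,"delta_pos": [0,0.05,-0.01],"rotation": [0,0,0]}
    - {"jaw": 0,"delta_pos": [0,0.1,-0.03],"rotation": [0,0,0]}
    - {"jaw": 0,"delta_pos": [0,0.12,-0.03],"rotation": [0,0,0]}

```text
time_s: 46.7
eef_pos: [0.5905, -0.1265, 0.0913]
eef_rot: [-3.133, -0.0, 1.489]
contact_force: [-14.0, 0.5, 5.9]
finger_gap: 0.0001
```

Call:
play_rows:
  series:
    - {"jaw": 0,"delta_pos": [0,0,0],"rotation": [0,0,0]}

```text
time_s: 46.8
eef_pos: [0.5905, -0.1265, 0.0913]
eef_rot: [-3.133, -0.0, 1.489]
contact_force: [-12.6, 0.4, 4.6]
finger_gap: -0.0002
```

Call:
play_rows:
  series:
    - {"jaw": 0,"delta_pos": [0,0,0],"rotation": [0,0,0]}

```text
time_s: 46.9
eef_pos: [0.5905, -0.1265, 0.0914]
eef_rot: [-3.133, -0.0, 1.489]
contact_force: [-12.1, 1.2, 5.5]
finger_gap: -0.0003
```

Call:
play_rows:
  series:
    - {"jaw": 0,"delta_pos": [0,0.03,0],"rotation": [0,0,0]}
    - {"jaw": 0,"delta_pos": [0,0.03,0],"rotation": [0,0,0]}

```text
time_s: 47.1
eef_pos: [0.5905, -0.1265, 0.0913]
eef_rot: [-3.133, -0.0, 1.489]
contact_force: [-13.6, 1.2, 5.8]
finger_gap: -0.0001
```

Call:
play_rows:
  series:
    - {"jaw": 0,"delta_pos": [0,0,0],"rotation": [0,0,0]}

```text
time_s: 47.2
eef_pos: [0.5904, -0.1266, 0.0913]
eef_rot: [-3.133, -0.0, 1.489]
contact_force: [-12.9, 0.3, 5.7]
finger_gap: 0.0001
```

Call:
play_rows:
  series:
    - {"jaw": 0,"delta_pos": [0,0,0],"rotation": [0,0,0]}

```text
time_s: 47.3
eef_pos: [0.5905, -0.1265, 0.0913]
eef_rot: [-3.133, -0.0, 1.489]
contact_force: [-13.6, 0.9, 6.1]
finger_gap: -0.0
```

Call:
play_rows:
  series:
    - {"jaw": 0,"delta_pos": [0,0,0],"rotation": [0,0,0]}
    - {"jaw": 0,"delta_pos": [0,0,0],"rotation": [0,0,0]}

```text
time_s: 47.5
eef_pos: [0.5904, -0.1265, 0.0913]
eef_rot: [-3.133, -0.0, 1.489]
contact_force: [-13.3, 2.0, 5.9]
finger_gap: 0.0001
```

Held at about 13.4 N for 0.5 s. Now I'll let go, lift clear and check.

Call:
play_rows:
  series:
    - {"jaw": 0,"delta_pos": [0,-0.25,0],"rotation": [0,0,0]}
    - {"jaw": 0,"delta_pos": [0,-0.6,0],"rotation": [0,0,0]}
    - {"jaw": 0,"delta_pos": [0,-1.5,-0.6],"rotation": [0,0,0]}
    - {"jaw": 0,"delta_pos": [0,-2.2,-2.5],"rotation": [0,0,0]}
    - {"jaw": 0,"delta_pos": [2,-4,-6],"rotation": [0,0,0]}
    - {"jaw": 0,"delta_pos": [5,-7,-9],"rotation": [0,0,0]}
    - {"jaw": 0,"delta_pos": [8,-10,-11],"rotation": [0,0,0]}
    - {"jaw": 0,"delta_pos": [11,-13,-12],"rotation": [0,0,0]}
    - {"jaw": 0,"delta_pos": [12,-14,-12],"rotation": [0,0,0]}
    - {"jaw": 0,"delta_pos": [12,-14,-12],"rotation": [0,0,0]}
    - {"jaw": 0,"delta_pos": [12,-14,-12],"rotation": [0,0,0]}

```text
time_s: 48.6
eef_pos: [0.4663, 0.0037, 0.2128]
eef_rot: [3.14, 0.0, 1.49]
contact_force: [1.1, -0.6, 0.0]
finger_gap: 0.0004
```

```bash
python3 - <<'E'
from h import *
st=arm.get_state(); print(st["time_s"],st["eef_pos"],st["contact_force"])
for n in("top","scene","wrist"):
    c=cal(n); im,d=arm.capture(n); np.savez(n+"10.npz",im=im,d=d,T=c[4])
    o=im if n=="wrist" else cv2.resize(im[215:315,230:430],None,fx=4,fy=4) if n=="top" else im
    cv2.imwrite(f"pics/{n}10.png",o)
E
```

```text
48.6 [0.46634119 0.00366162 0.21278543] [ 1.05953563 -0.57379955  0.02132968]
```

View pics/top10.png

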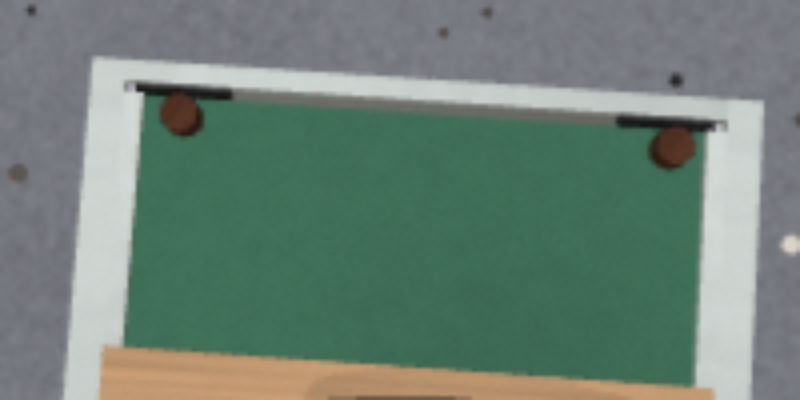

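View pics/wrist10.png

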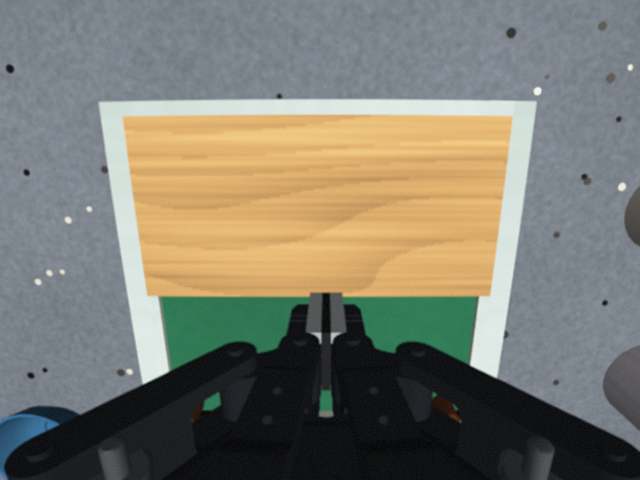

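View pics/scene10.png

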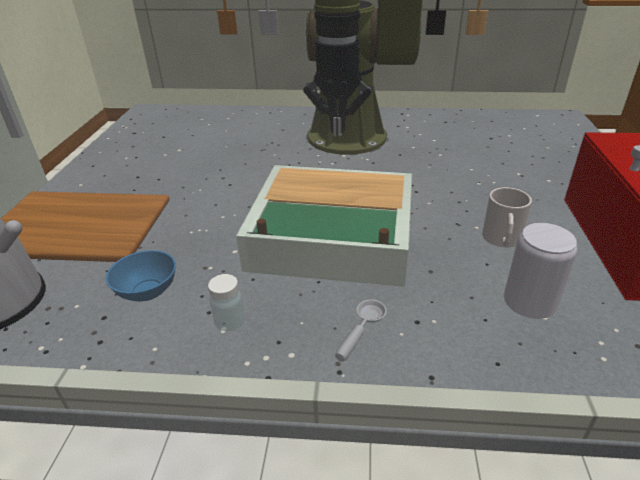

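```bash
python3 - <<'E'
from h import *
c=cal("top"); im=np.load("top10.npz")["im"]; hsv=cv2.cvtColor(im,cv2.COLOR_BGR2HSV); H,S,V=[hsv[...,i].astype(int) for i in range(3)]
th=np.radians(-4.66); t=np.array([np.cos(th),np.sin(th)])
for nm,m,z,n in(("knob",((H<12)|(H>170))&(S>60)&(V<110),.105,20),("pad",(S<90)&(V<40),.084,20)):
    m=m.copy(); m[:225]=0; m[330:]=0; m[:,:240]=0; m[:,430:]=0
    k,l,s,ce=cv2.connectedComponentsWithStats(m.astype(np.uint8))
    for i in range(1,k):
        if s[i,4]>n: P=plane(c,ce[i],z)[0]; print(nm,s[i],ce[i].round(1),P.round(4),(P[:2]@t).round(4))
# green leading edge columns
g=(H>60)&(H<90)&(S>80)
for u in(290,300,360,370): 
    v=np.nonzero(g[:,u])[0].min(); P=plane(c,(u,v-.5),.077)[0]; print(u,v,(P[:2]@t).round(4))
E
```

```text
knob [270 238  10  11  76] [274.5 242.9] [0.6277 0.0925 0.105 ] 0.6181
knob [393 246  10  11  84] [397.7 251.1] [ 0.6096 -0.1283  0.105 ] 0.618
pad [264 237  24   3  39] [276.1 237.8] [0.6398 0.0921 0.084 ] 0.6302
pad [384 245  24   3  39] [394.8 245.6] [ 0.622  -0.1265  0.084 ] 0.6302
pad [240 315 132  15 904] [313.2 323.2] [0.4827 0.025  0.084 ] 0.4791
pad [377 319  33   7 121] [393.1 321.3] [ 0.4846 -0.1192  0.084 ] 0.4927
290 241 0.6277
300 241 0.6289
360 245 0.6288
370 246 0.6282
```

Both knobs are level (0.6181 and 0.6180) and 12.2 mm from their pad centres, against 12.5 mm nominal. The cover is home and square, so I'll hand in.

```bash
python3 -c "
from plant import arm
arm.job_done()"
```

```text
the job is handed in; nothing more can be done
```

The egg cup is standing in the caddy well, and the green cover is shut against both rubber pads and bedded in. I handed the job in at about 49 s, with the gripper clear of everything.

- **Egg cup:** I set it down until the floor pushed back with about 5 N, then let go. The pictures afterwards showed it upright. The shut cover now hides it, so I could not check it again at the end.
- **Closing the cover:** I nudged the two knobs in turn, each end about 7 mm ahead of the other at most. The force readings, taken at the end of each move, were about 1 to 4 N and nothing jammed.
- **Bedding in:** I pressed the left knob and then the right one. Readings were noisy: 12.4 to 14.0 N over 0.7 s on the left, 12.9 to 13.6 N over 0.4 s on the right. A few fell just below 13 N. The fingertips also dragged down on the knobs by about 5 N, so the total force stayed under 15.5 N.
- **Early pressing on the right:** The right end had already met its pad at about 11 N for a moment before the left was bedded. I bedded it properly afterwards, in the order you asked.
- **Last check:** From above, both knobs are level to 0.1 mm and 12.2 mm from their pad centres, against 12.5 mm expected. The mug, canister, teaspoon, salt jar and bowl look unmoved.

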